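# Refill the bead tray at the baby-goods stall

## Task

Refill the bottom tray of the clear three-tier stand: pick up the metal pouring cup by its handle and first bring its lip, with the balls still in the cup, to rest lightly on the front edge of the bottom tray; from there, keeping the lip low over that tray, tip all six maple balls into it. Then stand the empty cup upright on the shelf board and let go of it. Leave the other goods as they are.

Things in the scene. Friction and masses are not known exactly. Their poses are not given: they have to be found in the camera images.
- rack: Fixed stand of 3 clear trays rising like stairs. Origin: centre of the bottom (front) tray's underside, on the board; +x to the higher trays at the back, z up. Each tray is an open box 128 (x) by 138 (y) by 44 high, walls and floor 4 thick. Middle tray: centre x 85, underside z 75 (overhangs the bottom tray from x 21 on); top tray: centre x 170, underside z 150. Grey legs at y +-72.
- cup: Loose aluminium pouring cup (scoop), 200 long, 68 wide, about 0.25 kg, standing on the board with six balls in it. Origin: centre of the underside of its flat floor (x -45 to 45, 4 thick). +x: pouring direction, z up. Back and side walls 3 thick, 46 high; at the front a ramp rises to the lip; at the back a handle.
- rack_edge (a point): Middle of the top of the front wall of the bottom tray (the front edge), at x -62, y 0, z 44 in the stand's frame; axes as the stand
- cup_lip (a point): Middle of the pouring edge of the cup's front ramp, at x 83, y 0, z 32 in the cup's frame; axes as the cup. The ramp is 3 thick, 68 wide, leaves the floor at x 43 and rises at 35 degrees; side walls 27 high run along it
- cup_grip (a point): Point to grip on the middle line of the cup's straight flat-sided handle, at x -95, y 0, z 79 in the cup's frame; axes as the cup. The handle is a bar 16 thick (y) and 22 broad that rises from behind the back wall at x -54, z 20, leaning back 35 degrees from upright, to its end at x -108, z 98. Fingers in line with it point down and 35 degrees towards the cup's +x
- bead0_center (a point): Centre of maple ball 0 (27 mm diameter, 10 g), at first lying in the cup, as the other five
- bead1_center (a point): Centre of maple ball 1 (27 mm diameter, 10 g), at first lying in the cup, as the other five
- bead2_center (a point): Centre of maple ball 2 (27 mm diameter, 10 g), at first lying in the cup, as the other five
- bead3_center (a point): Centre of maple ball 3 (27 mm diameter, 10 g), at first lying in the cup, as the other five
- bead4_center (a point): Centre of maple ball 4 (27 mm diameter, 10 g), at first lying in the cup, as the other five
- bead5_center (a point): Centre of maple ball 5 (27 mm diameter, 10 g), at first lying in the cup, as the other five
- egg_cup: White ceramic egg cup, 50 diameter, 62 high, on the shelf board; bystander. Origin: centre of its foot's underside
- bead_ring: Maple teething bead ring lying flat, 79 outside diameter, 17 high; bystander. Origin: its centre, on the board
- giraffe: Teal silicone giraffe teether lying flat in the top tray, about 80 by 110, 14 thick; bystander. Origin: near its middle, underside
- pacifier_case: White plastic pacifier case, 65 by 80 by 34 high, in the middle tray; bystander. Origin: centre of its underside

How it is judged:
By the outcome, as a careful person would: the job done as asked, in the order asked, and still so for the second after the job is handed in, with the robot touching nothing.
It also fails if it takes over 58 s, if anything falls off the work surface, if the arm or the gripper's body presses on something with over 40 N, if the wrist force passes 120 N, or if a joint passes its speed limit or range.

## Robot

A 6-joint arm with a two-finger parallel gripper is mounted at the origin on the work surface. World frame = base frame: x ahead of the robot, y to its left, z up, the work surface at z = 0. Lengths are in m, angles in rad, forces in N, time in s.
With the tool pointing down it reaches from about 0.325 to 0.775 m from the base axis. Payload 5.5 kg.
Tool frame: the origin (TCP) lies between the finger pads; the fingertips stand 11 mm ahead of it and the grasp point (between the pads) lies 8 mm behind it; z points along the fingers, y is the line along which they close (so a half turn about z gives the same grasp; the last joint's range is limited). The gripper opens to 85 mm and grips with 20 to 120 N. Pads are 22 mm wide; open, the fingers measure 114 mm over their backs; the gripper's body (76 mm by 85 mm) begins 54 mm behind the grasp point. The pads swing forward as they close: fully open they stand 13 mm farther back than shut.
Start: joints at [1.189, 0.091, 1.231, -0, 1.82, -0.057], TCP at [0.191, 0.569, 0.242] pointing down, gripper open.
Joint ranges: [-2.87, 2.87], [-0.86, 2.18], [0.17, 2.46], [-1.51, 4.65], [0.06, 2.69], [-2.65, 2.65]. Speed limits (rad/s): [2.57, 2.57, 3.01, 3.14, 3.14, 3.14].

## Interface

Orientations are given as [roll, pitch, yaw] about the fixed x, y, z axes, in that order (R = Rz(yaw) Ry(pitch) Rx(roll)).
In Python, from cell import robot, viewer gives the robot as it stands.
- The arm moves only by the tool step_arm, never from a script. Its argument "commands" is a list that holds one entry, the list of rows, each a list of 5 numbers: the finger opening in m, from 0 to 0.0854, then the shift along the world's x, y, z in m, then the turn about the world's z in degrees. In form: [[[gripper, dx, dy, dz, yaw], ...]]. A call has exactly 8 rows; each row shifts and turns the commanded pose from where the row before left it; what a row does not reach is not made up. A row lasts 1/10 s, in which the tool goes at most 50 mm and 8.59 degrees, less where a joint would pass 70% of its speed; a pose out of reach is approached as far as the arm can. A call with a gripper value outside its range is refused whole. The fingers move at their own pace and stop on an object; "grip_force" is the grip in N (left out, the last holds). Time passes only in rows, so rows that do not move let the fingers close, or fill a call up. It gives the time, the measured TCP pose, the force, the opening and the grip force at its end, in the units of the state.
- robot.state(): the state, without advancing time (a new reading comes with each control period).
- viewer.get_image(name): name is "side" or "top"; returns the picture (384x512x3 uint8, red, green, blue); there is no depth.
- viewer.camera_info(name): a dict with "fx", "fy", "cx", "cy" (pixels), "eye" and "rotation" of the camera in the world. Camera axes: x right, y up, looking along -z (the intrinsics and any distortion apply to the point x, -y, -z); pixel columns grow to the right and rows downward; lengths in m; the calibration is good to about 2 mm. A picture is of the moment at which its call begins. camera_info takes no time and is no camera call.
- robot.job_done(): hands the job in; it is judged then, once.
Trained networks look in the newest picture that a camera, given by its name, has taken for a name from the list of things; names that differ only in an ending like _2 or _b are one class to them, and where a whole thing is asked for, a point or a joint stands for the part that bears it (a point fixed in the world has none). Each returns a list of dicts, best first, with "confidence" (0 to 1); they miss things now and then, are a little off and sometimes report something else, mostly with a low value. They report only what shows in the picture. A call takes as long as a camera call.
- viewer.cut_out(camera, name): "mask" (384x512 bool, what is visible of it) and "extent" ([left, top, right, bottom] in pixels, round what is visible of it).
The state is a dict: "t": time; "q": joint angles; "qvel": joint speeds; "tau": joint torques, N m; "tcp_pos": TCP position; "eef_rot": TCP orientation; "force": force on the tool from outside, world axes, zero at the start; "wrist_torque": the same for the moment, N m; "opening": finger opening in m; "grasp_force": force on a finger pad.
Only numpy, scipy, OpenCV 4.12 (cv2) and the standard library are available. Lean on these libraries where they do the work, as an engineer would, in place of code of your own. Each camera call takes 0.05 s, during which the arm holds its last target. There are 200 camera calls.

## Working session

There is one attempt and no reset: what is moved stays moved. The work goes in short steps, Python scripts to look and compute and a tool call to move; the robot and the scene stay as the last step left them, time stands still between calls to the robot, and variables do not carry over. Pictures are saved under pics/ and viewed, at most 10 in all, crops included, and the job is handed in when it is done.

Besides the shell and the picture viewer there is one more tool, called as a command line: name --argument value ..., lists and objects as JSON in quotes. step_arm: Moves the arm, as the interface text tells. Its arguments: {"type":"object","properties":{"commands":{"type":"array","items":{"type":"array","items":{"type":"array","items":{"type":"number"}}}},"grip_force":{"type":"number"}},"required":["commands"]}

```bash
mkdir -p pics; ls
cat > h.py <<'E'
import numpy as np, cv2
from cell import robot, viewer
def shot(c,f):
    im=viewer.get_image(c); cv2.imwrite('pics/'+f,im[:,:,::-1]); return im
def proj(c,P):
    i=viewer.camera_info(c); p=(np.atleast_2d(P)-np.array(i['eye']))@np.array(i['rotation'])
    return np.c_[i['fx']*p[:,0]/-p[:,2]+i['cx'], i['fy']*-p[:,1]/-p[:,2]+i['cy']]
E
python3 - <<'E'
from h import *
for c in('side','top'):
    print(viewer.camera_info(c)); a=shot(c,c+'0.png')
    for n in('rack','cup','egg_cup','bead_ring','cup_lip','cup_grip','rack_edge'):
        try:
            for d in viewer.cut_out(c,n)[:2]: print(c,n,round(d['confidence'],2),d['extent'],d['mask'].sum())
        except Exception as e: print(n,e)
a=np.vstack([cv2.imread('pics/side0.png'),cv2.imread('pics/top0.png')])
print(robot.state())
E
```

```text
pics
{'fx': 482.6427540701683, 'fy': 482.6427540701683, 'cx': 252.61506752850798, 'cy': 188.25030933986375, 'eye': array([0.50967466, 0.89065794, 1.17494531]), 'rotation': array([ 0.69716758, -0.00621078, -3.07335666])}
side rack 0.64 [168.9, 219.7, 270.7, 334.2] 5616
side cup 0.85 [263.1, 132.7, 299.5, 194.8] 699
side egg_cup 0.61 [280.5, 178.6, 289.4, 181.1] 38
side egg_cup 0.55 [174.3, 180.1, 193.2, 205.9] 334
side bead_ring 0.72 [307.2, 229.5, 330.9, 247.9] 293
side cup_lip 0.97 [258.2, 132.5, 297.6, 191.2] 770
side cup_lip 0.39 [193.9, 255.9, 226.3, 293.7] 529
side cup_grip 0.76 [260.3, 135.7, 294.2, 194.6] 716
side rack_edge 0.98 [172.0, 221.4, 273.9, 332.5] 5407
{'fx': 415.3068358840818, 'fy': 415.3068358840818, 'cx': 255.55728326972286, 'cy': 195.1671381147736, 'eye': array([0.40675239, 0.02654487, 1.10011819]), 'rotation': array([ 0.17284593, -0.01051856, -1.57784903])}
top rack 0.65 [87.8, 123.8, 239.7, 235.7] 7358
top cup 0.78 [284.0, 211.5, 364.3, 259.8] 1078
top egg_cup 0.69 [263.5, 117.2, 284.8, 139.2] 353
top bead_ring 0.9 [211.1, 269.9, 239.9, 297.3] 452
top cup_lip 0.75 [285.4, 211.5, 367.5, 259.8] 1147
top cup_grip 0.86 [286.4, 210.5, 363.7, 257.4] 891
top rack_edge 0.63 [86.4, 124.7, 232.3, 233.4] 7002
{'t': 0.8, 'q': array([ 1.18933004e+00,  9.10689263e-02,  1.23063193e+00,  3.09360275e-05,
        1.81981348e+00, -5.67118043e-02]), 'qvel': array([ 0.00119518, -0.00050585,  0.00010683, -0.00180004, -0.00112271,
        0.00165823]), 'tau': array([-5.00443984e-04, -4.58426571e+01, -4.18071842e+01, -1.91706226e-04,
        3.75688633e-04,  4.84722636e-05]), 'tcp_pos': array([0.19145464, 0.56866261, 0.2423323 ]), 'eef_rot': array([ 3.14151276e+00, -2.54936514e-05,  2.81684580e+00]), 'force': array([0.39988387, 0.10774931, 0.76568367]), 'wrist_torque': array([ 0.01837625, -0.05724192,  0.00166601]), 'grasp_force': 0.0, 'opening': 0.0855007853451193}
```

View pics/side0.png

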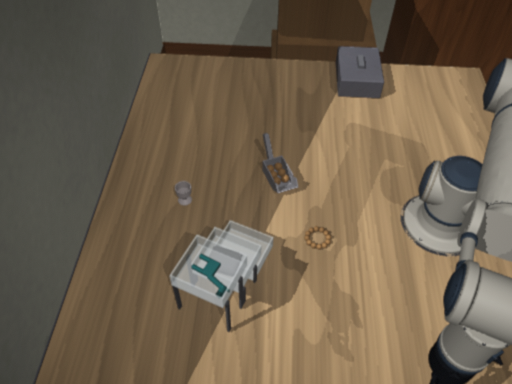

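View pics/top0.png

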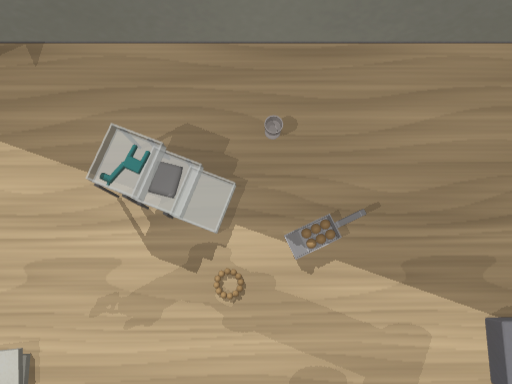

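```bash
sed -i "s/np.array(i\['rotation'\])/Rotation.from_euler('xyz',i['rotation']).as_matrix()/; 1a from scipy.spatial.transform import Rotation\nfrom scipy.optimize import least_squares" h.py
python3 - <<'E'
import cv2,numpy as np
s=cv2.imread('pics/side0.png');t=cv2.imread('pics/top0.png')
r=lambda a,k:cv2.resize(a,None,fx=k,fy=k,interpolation=cv2.INTER_CUBIC)
cv2.imwrite('pics/s1.png',r(s[125:345,160:310],5)[:,:][:1100]) 
a=np.hstack([r(s[125:205,250:310],5),r(t[200:270,280:370],5)[:400] if 0 else cv2.copyMakeBorder(r(t[205:265,280:370],5)[:, :],0,100,0,0,cv2.BORDER_CONSTANT)])
print(a.shape);cv2.imwrite('pics/cup1.png',a)
b=np.hstack([r(s[215:335,163:278],4),cv2.copyMakeBorder(r(t[120:240,160:240],4),0,0,0,0,cv2.BORDER_CONSTANT)])
print(b.shape);cv2.imwrite('pics/rack1.png',b)
E
```

```text
(400, 750, 3)
(480, 780, 3)
```

View pics/cup1.png

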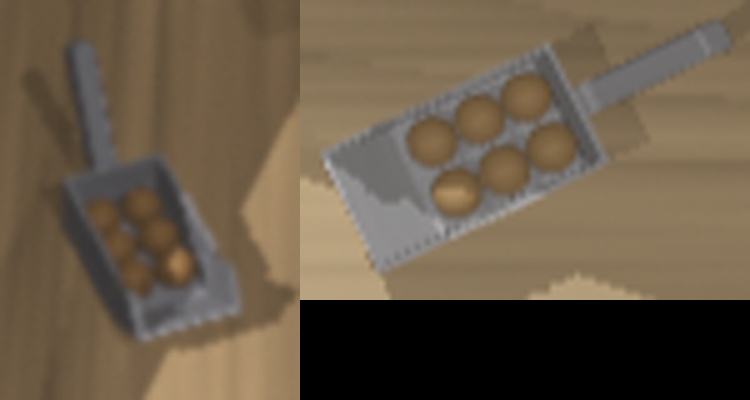

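View pics/rack1.png

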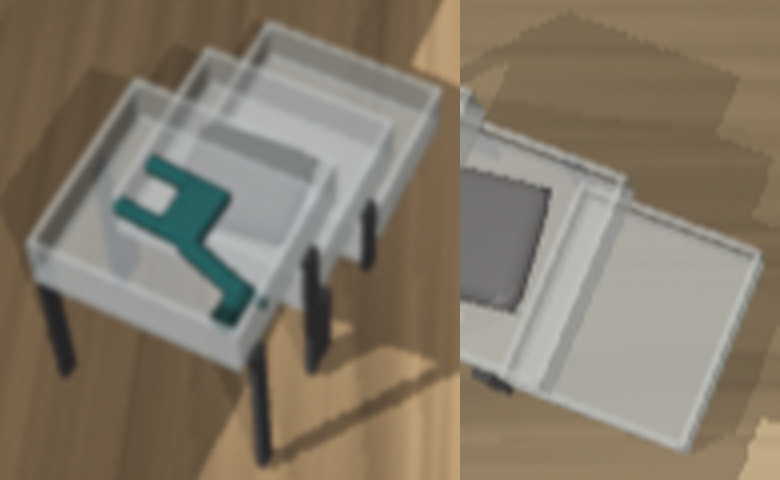

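```bash
cat > fit.py <<'E'
from h import *
def fit(obs,x0):
    def res(v,full=0):
        R=Rotation.from_euler('z',v[3]).as_matrix(); out=[]
        for c,P,uv in obs: out.append(proj(c,R@np.array(P)/1000+v[:3])[0]-np.array(uv)+0.4)
        return np.array(out) if full else np.ravel(out)
    s=least_squares(res,x0,loss='soft_l1'); return s.x,res(s.x,1)
if __name__=='__main__':
    np.set_printoptions(precision=4,suppress=True)
    cup=[('side',(83,-34,36),(278,192.4)),('side',(83,34,36),(297.6,186.6)),('side',(-47,-34,46),(263.6,161.4)),('side',(-47,34,46),(282,156.4)),('side',(-109,0,98),(265.6,134)),
    ('top',(83,-34,36),(284.6,236)),('top',(83,34,36),(296,259)),('top',(-47,-34,46),(329.6,214)),('top',(-47,34,46),(341,237)),('top',(-109,0,98),(363.6,211.6))]
    rack=[('top',(-64,-69,44),(235.5,184.5)),('top',(-64,69,44),(217,232.5)),('top',(21,-69,119),(202,165.5)),('side',(-64,69,44),(272.25,238)),('side',(-64,-69,44),(230,221.25)),
    ('side',(21,69,119),(261,246)),('side',(21,-69,119),(214.75,228)),('side',(106,69,194),(246,260)),('side',(106,-69,194),(196.75,236)),('side',(234,-69,194),(170.5,276)),('side',(234,69,194),(223,306))]
    for o,x0 in((cup,[.35,-.05,0,2.0]),(rack,[.4,.2,0,1.0])):
        v,r=fit(o,x0);print(v,np.degrees(v[3]));print(r)
E
python3 fit.py
```

```text
[ 0.4939 -0.1482 -0.008   2.0052] 114.88852226663647
[[ 0.1517  0.0424]
 [ 0.6756 -0.1108]
 [-0.9877 -0.0238]
 [-0.0025 -0.3972]
 [ 0.0306  0.5668]
 [-0.2316 -0.8362]
 [ 0.014   0.273 ]
 [ 0.3064 -0.6453]
 [ 0.9824  0.232 ]
 [-1.0538  0.7651]]
[ 0.5851  0.1509 -0.0108  1.1998] 68.74328970346309
[[ 0.4277 -1.3266]
 [-0.6441 -0.1101]
 [ 0.5024 -0.64  ]
 [ 1.1017  0.5083]
 [ 0.0091  0.3546]
 [ 0.451   0.8104]
 [ 0.1311  0.2792]
 [ 1.3479 -3.3508]
 [ 0.2904  0.1508]
 [-0.6595  1.5181]
 [-0.3147 -5.1527]]
```

```bash
cat >> fit.py <<'E'
    rack=rack[:7]+rack[8:10]
    for off in(0,.4,-.5):
      for o,x0 in((cup,[.35,-.05,0,2.0]),(rack,[.4,.2,0,1.0])):
        oo=[(c,P,(u[0]+off,u[1]+off)) for c,P,u in o]
        v,r=fit(oo,x0);print(off,v,np.degrees(v[3]),(r**2).sum())
        # per-camera with z=0
        for cam in('side','top'):
            f=[q for q in oo if q[0]==cam]
            s=least_squares(lambda w:np.ravel([proj(c,Rotation.from_euler('z',w[2]).as_matrix()@np.array(P)/1000+[w[0],w[1],0])[0]-np.array(u)+.4 for c,P,u in f]),[v[0],v[1],v[3]])
            print('  ',cam,s.x,np.degrees(s.x[2]),2*s.cost)
E
python3 fit.py|tail -18; python3 -c "
from h import *
print(proj('side',[[0,0,0],[0,0,.15],[.191,.569,.242]]),proj('top',[[0,0,0]]))"
```

```text
[ 0.014   0.273 ]
 [ 0.3064 -0.6453]
 [ 0.9824  0.232 ]
 [-1.0538  0.7651]]
[ 0.5851  0.1509 -0.0108  1.1998] 68.74328970346309
[[ 0.4277 -1.3266]
 [-0.6441 -0.1101]
 [ 0.5024 -0.64  ]
 [ 1.1017  0.5083]
 [ 0.0091  0.3546]
 [ 0.451   0.8104]
 [ 0.1311  0.2792]
 [ 1.3479 -3.3508]
 [ 0.2904  0.1508]
 [-0.6595  1.5181]
 [-0.3147 -5.1527]]
0 [ 0.4939 -0.1482 -0.008   2.0052] 114.88852226663647 6.002304850365311
   side [ 0.494  -0.141   1.9933] 114.2082112046296 1.8679376513112094
[[439.43316472 222.1702421 ]
 [455.84181217 190.31503938]
 [429.999636   385.23098347]] [[262.86363674 436.6992776 ]]Traceback (most recent call last):
  File "fit.py", line 24, in <module>
    s=least_squares(lambda w:np.ravel([proj(c,Rotation.from_euler('z',w[2]).as_matrix()@np.array(P)/1000+[w[0],w[1],0])[0]-np.array(u)+.4 for c,P,u in f]),[v[0],v[1],v[3]])
    return func(*args, **kwargs)
    vector_fun = VectorFunction(
        fun_wrapped,
    ...<6 lines>...
        workers=workers
    )
    self.J, dct = approx_derivative(
                  ~~~~~~~~~~~~~~~~~^
        self.fun_wrapped, self.x, f0=self.f,
[... 607 characters left out ...]
n np.atleast_1d(self.fun(x))
                         ~~~~~~~~^^^
    return self.f(x, *self.args, **self.kwargs)
           ~~~~~~^^^^^^^^^^^^^^^^^^^^^^^^^^^^^^
  File "fit.py", line 24, in <lambda>
    s=least_squares(lambda w:np.ravel([proj(c,Rotation.from_euler('z',w[2]).as_matrix()@np.array(P)/1000+[w[0],w[1],0])[0]-np.array(u)+.4 for c,P,u in f]),[v[0],v[1],v[3]])
                                       ~~~~^^^^^^^^^^^^^^^^^^^^^^^^^^^^^^^^^^^^^^^^^^^^^^^^^^^^^^^^^^^^^^^^^^^^^^^^^^^^
  File "h.py", line 8, in proj
    i=viewer.camera_info(c); p=(np.atleast_2d(P)-np.array(i['eye']))@Rotation.from_euler('xyz',i['rotation']).as_matrix()
ValueError: time passes only in moves, steps and waits
```

```bash
sed -i "s/^def proj/CI={c:viewer.camera_info(c) for c in('side','top')}\ndef proj/; s/i=viewer.camera_info(c);/i=CI[c];/" h.py; python3 fit.py|tail -18
```

```text
0 [ 0.4939 -0.1482 -0.008   2.0052] 114.88852226663647 6.002304850365311
   side [ 0.494  -0.141   1.9933] 114.2082112046296 1.8679376513112094
   top [ 0.4931 -0.1469  2.0113] 115.23994251367625 3.9978733287225543
0 [ 0.5848  0.1505 -0.0092  1.2019] 68.86525489491524 7.036969820280121
   side [0.5848 0.1556 1.2064] 69.12059661192586 5.945923741169878
   top [0.5809 0.1502 1.2109] 69.37727261639223 2.191454190124337
0.4 [ 0.4928 -0.1496 -0.0112  2.0051] 114.88642907639546 6.206456137137531
   side [ 0.4927 -0.1393  1.993 ] 114.18933994120918 1.9413782543645843
   top [ 0.492  -0.1478  2.0115] 115.24974268096815 4.006543829431326
0.4 [ 0.584   0.1498 -0.012   1.201 ] 68.81290183244634 5.767329278130249
   side [0.5836 0.1568 1.2057] 69.07919270860748 6.277213899337497
   top [0.5799 0.1491 1.2109] 69.37665886654204 2.215209421421906
-0.5 [ 0.4952 -0.1465 -0.004   2.0051] 114.88653296960126 6.273546917566664
   side [ 0.4956 -0.143   1.9937] 114.23180403073496 1.7868756188660817
   top [ 0.4943 -0.1456  2.0111] 115.22769841224601 3.9889263009389815
-0.5 [ 0.5857  0.1514 -0.0057  1.2031] 68.93245244428836 8.97366164105066
   side [0.5863 0.1541 1.2073] 69.17231210494069 5.552864029498071
   top [0.5822 0.1514 1.2109] 69.37803296225078 2.1632899091557154
```

step_arm --commands '[[[0.0854, 0.014, -0.034, 0, -2], [0.0854, 0.014, -0.034, 0, -2], [0.0854, 0.014, -0.034, 0, -2], [0.0854, 0.014, -0.034, 0, -2], [0.0854, 0.014, -0.034, 0, -2], [0.0854, 0.014, -0.034, 0, -2], [0.0854, 0.014, -0.034, 0, -2], [0.0854, 0.014, -0.034, 0, -2]]]'

```text
t: 1.6
tcp_pos: [0.3037, 0.2953, 0.2425]
eef_rot: [3.141, 0.0, 2.536]
force: [-0.4, -0.6, -0.3]
opening: 0.0854
grasp_force: 0.0
```

step_arm --commands '[[[0.0854, 0.014, -0.034, 0, -2], [0.0854, 0.014, -0.034, 0, -2], [0.0854, 0.014, -0.034, 0, -2], [0.0854, 0.014, -0.034, 0, -2], [0.0854, 0.014, -0.034, 0, -2], [0.0854, 0.014, -0.034, 0, -2], [0.0854, 0.014, -0.034, 0, -2], [0.0854, 0.014, -0.034, 0, -2]]]'

```text
t: 2.4
tcp_pos: [0.4158, 0.0231, 0.2426]
eef_rot: [3.141, 0.001, 2.257]
force: [0.2, 1.1, -0.3]
opening: 0.0857
grasp_force: 0.0
```

step_arm --commands '[[[0.0854, 0.014, -0.034, 0, -2], [0.0854, 0.014, -0.034, 0, -2], [0.0854, 0.014, -0.034, 0, -2], [0.0854, 0.014, -0.034, 0, -2], [0.0854, 0.014, -0.034, -0.02, -2], [0.0854, 0.014, -0.034, -0.02, -2], [0.0854, 0.01, -0.03, -0.03, -2], [0.0854, 0.0, -0.0, 0, -1]]]'

```text
t: 3.2
tcp_pos: [0.5079, -0.2118, 0.1663]
eef_rot: [-3.135, -0.006, 1.992]
force: [-0.8, 0.8, -0.4]
opening: 0.0855
grasp_force: 0.0
```

step_arm --commands '[[[0.0854, 0.013, -0.01, 0, 0.4], [0.0854, 0.013, -0.009, 0, 0.4], [0.0854, 0, 0, 0, 0], [0.0854, 0, 0, -0.02, 0], [0.0854, 0, 0, -0.02, 0], [0.0854, 0, 0, 0, 0], [0.0854, 0, 0, 0, 0], [0.0854, 0, 0, 0, 0]]]'

```text
t: 4.0
tcp_pos: [0.5359, -0.2283, 0.1342]
eef_rot: [3.14, 0.002, 2.011]
force: [0.3, -1.1, 0.3]
opening: 0.0854
grasp_force: 0.0
```

Run:
```python
from h import *
s=shot('side','s2.png')[:,:,::-1];t=shot('top','t2.png')[:,:,::-1]
st=robot.state();p=st['tcp_pos'];print(p,st['eef_rot']);print(proj('side',[p]),proj('top',[p]))
r=lambda a:cv2.resize(a,None,fx=5,fy=5,interpolation=cv2.INTER_CUBIC)
cv2.imwrite('pics/c2.png',np.hstack([r(s[110:200,240:310]),r(t[180:270,280:370])]))
```

```text
[ 0.53598097 -0.22847691  0.13404396] [3.14001424e+00 1.97453866e-03 2.01055688e+00]
[[266.49188986 128.12699932]] [[359.2692088  211.12419097]]
```

View pics/c2.png

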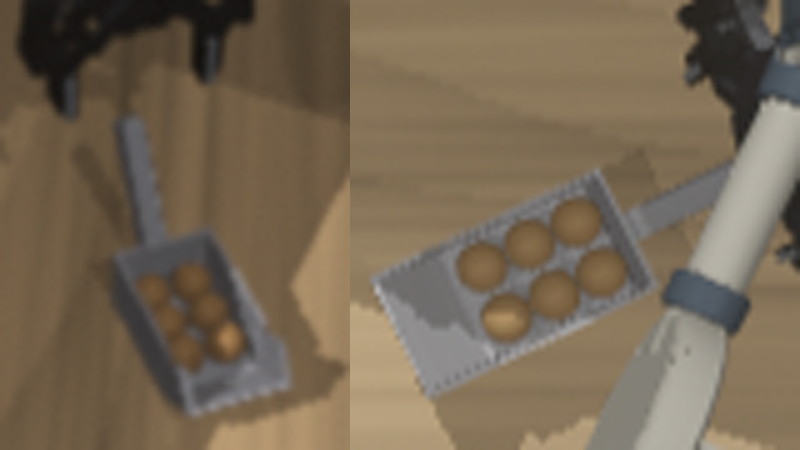

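step_arm --commands '[[[0.0854, -0.001, -0.002, -0.02, 0], [0.0854, 0, 0, -0.02, 0], [0.0854, 0, 0, -0.015, 0], [0.0854, 0, 0, -0.008, 0], [0.03, 0, 0, 0, 0], [0.03, 0, 0, 0, 0], [0.0, 0, 0, 0, 0], [0.0, 0, 0, 0, 0]]]' --grip_force 100

```text
t: 4.9
tcp_pos: [0.535, -0.2306, 0.0704]
eef_rot: [3.141, 0.001, 2.011]
force: [0.1, -0.6, -1.0]
opening: 0.0284
grasp_force: 0.0
```

step_arm --commands '[[[0, 0, 0, 0, 0], [0, 0, 0, 0, 0], [0, 0, 0, 0, 0], [0, 0, 0, 0, 0], [0, 0, 0, 0.004, 0], [0, 0, 0, 0.004, 0], [0, 0, 0, 0.004, 0], [0, 0, 0, 0, 0]]]' --grip_force 110

```text
t: 5.7
tcp_pos: [0.5347, -0.2304, 0.0816]
eef_rot: [3.141, 0.0, 2.011]
force: [-0.4, -0.5, -3.9]
opening: 0.0144
grasp_force: 107.6
```

Run:
```python
from h import *
s=shot('side','s3.png')[:,:,::-1];t=shot('top','t3.png')[:,:,::-1]
st=robot.state();print(st['tcp_pos'],st['eef_rot'],st['wrist_torque'],st['force'],st['grasp_force'],st['opening'])
r=lambda a:cv2.resize(a,None,fx=5,fy=5,interpolation=cv2.INTER_CUBIC)
cv2.imwrite('pics/c3.png',np.hstack([r(s[110:200,240:310]),r(t[180:270,280:370])]))
```

```text
[ 0.53445188 -0.23030454  0.08108458] [-3.14149683e+00 -1.60595400e-04  2.01049954e+00] [-0.23657177 -0.13015457  0.00824701] [ 0.87335561 -0.32879967 -3.38247   ] 107.78228759765625 0.014426372358586131
```

View pics/c3.png

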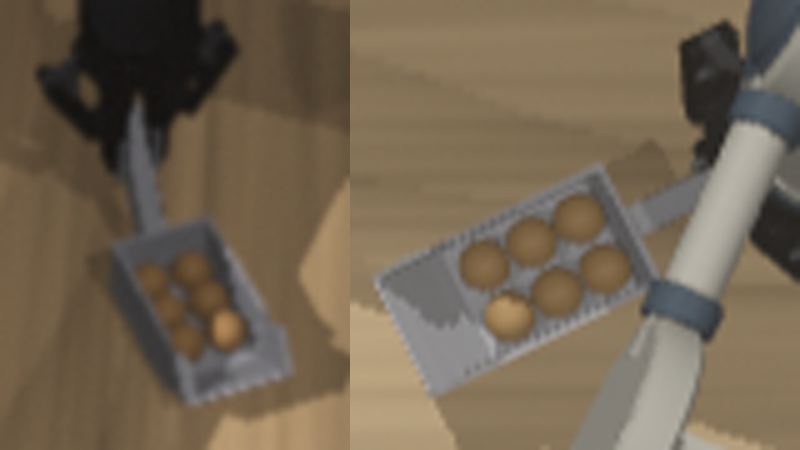

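step_arm --commands '[[[0, 0, 0, 0.004, 0], [0, 0, 0, 0.008, 0], [0, 0, 0, 0.01, 0], [0, 0, 0, 0.012, 0], [0, -0.001, 0.002, 0.01, -1], [0, -0.002, 0.004, 0.006, -1.5], [0, -0.002, 0.005, 0, -2], [0, -0.003, 0.006, 0, -2.5]]]'

```text
t: 6.6
tcp_pos: [0.5267, -0.2133, 0.1328]
eef_rot: [3.14, 0.001, 1.886]
force: [-0.2, -0.6, -3.4]
opening: 0.0143
grasp_force: 107.7
```

step_arm --commands '[[[0, -0.003, 0.007, 0, -3], [0, -0.003, 0.007, 0, -3], [0, -0.003, 0.007, 0, -3], [0, -0.003, 0.007, 0, -3], [0, -0.003, 0.007, 0, -3], [0, -0.003, 0.007, 0, -3], [0, -0.003, 0.007, 0, -3], [0, -0.003, 0.007, 0, -3]]]'

```text
t: 7.4
tcp_pos: [0.5024, -0.157, 0.1323]
eef_rot: [3.141, 0.0, 1.466]
force: [0.4, 0.6, -3.4]
opening: 0.014
grasp_force: 107.7
```

step_arm --commands '[[[0, -0.003, 0.007, 0, -3], [0, -0.003, 0.007, 0, -3], [0, -0.003, 0.007, 0, -3], [0, -0.003, 0.007, 0, -2.5], [0, -0.002, 0.006, 0, -1.5], [0, -0.002, 0.005, 0, -1], [0, 0, 0.003, 0, -0.6], [0, 0, 0, 0, 0]]]'

```text
t: 8.2
tcp_pos: [0.4865, -0.1151, 0.1317]
eef_rot: [3.141, -0.0, 1.215]
force: [0.5, 0.2, -3.4]
opening: 0.0144
grasp_force: 107.6
```

```bash
cat > look.py <<'E'
import sys
from h import *
n=sys.argv[1]
s=shot('side','s%s.png'%n)[:,:,::-1];t=shot('top','t%s.png'%n)[:,:,::-1]
st=robot.state();print(st['t'],st['tcp_pos'],np.degrees(st['eef_rot']),st['wrist_torque'],st['force'],st['grasp_force'],st['opening'])
r=lambda a:cv2.resize(a,None,fx=4,fy=4,interpolation=cv2.INTER_CUBIC)
cv2.imwrite('pics/c%s.png'%n,np.hstack([r(s[150:290,200:290]),r(t[120:260,190:300])]))
E
python3 look.py 4
```

```text
8.3 [ 0.4865465  -0.11548138  0.13143597] [1.79985653e+02 1.04379627e-02 6.96072064e+01] [-0.23443633  0.09069583  0.05214585] [ 0.07908473  0.33980881 -3.53826467] 107.70693182945251 0.014447923067379109
```

View pics/c4.png

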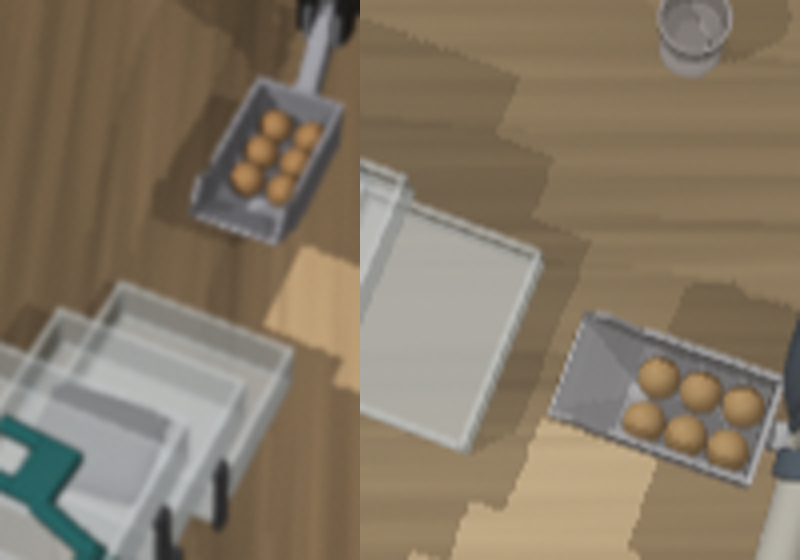

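```bash
cat > rel.py <<'E'
from fit import *
np.set_printoptions(precision=4,suppress=True)
cup=[('side',(83,34,36),(248.75,203)),('side',(83,-34,36),(269.5,210.5)),('side',(-47,34,46),(265.5,170)),('side',(-47,-34,46),(285.5,176.25)),
('top',(83,-34,36),(246.25,198.75)),('top',(83,34,36),(237.5,223.75)),('top',(-47,-34,46),(295.75,213.75)),('top',(-47,34,46),(288,241.25))]
cup=[(c,(P[0],-P[1],P[2]) if c=='side' else P,u) for c,P,u in cup]
rack=[('top',(-64,-69,44),(235.2,184)),('top',(-64,69,44),(216.9,232.5)),('side',(-64,69,44),(272.6,237.5)),('side',(-64,-69,44),(230,221))]
v,r=fit(cup,[.53,-.03,.06,1.2]);print('cup',v,np.degrees(v[3]));print(r)
w,r=fit(rack,[.58,.15,0,1.2]);print('rack',w,np.degrees(w[3]));print(r)
R=Rotation.from_euler('z',w[3]).as_matrix(); Rc=Rotation.from_euler('z',v[3]).as_matrix()
print('lip in rack frame',R.T@(v[:3]+Rc@[.083,0,.032]-w[:3])*1000)
E
python3 rel.py
```

```text
cup [ 0.5173 -0.0282  0.0547  1.2414] 71.12605730425226
[[-1.051   0.1469]
 [ 0.3366  0.0618]
 [-0.7568 -0.2281]
 [ 0.5039  0.1899]
 [-0.2681 -0.5013]
 [-0.4698  0.5864]
 [ 0.9362  0.6445]
 [ 0.1697 -0.1744]]
rack [ 0.5839  0.151  -0.008   1.2132] 69.5128122460116
[[ 0.453  -1.0408]
 [-0.2015  0.0557]
 [ 1.0434  0.1289]
 [-0.0373  0.1971]]
lip in rack frame [-108.2199    2.0286   94.6455]
```

step_arm --commands '[[[0, 0.001, 0.003, 0, 0], [0, 0.003, 0.007, 0, 0], [0, 0.004, 0.01, 0, 0], [0, 0.004, 0.011, -0.004, 0], [0, 0.003, 0.009, -0.008, 0], [0, 0.002, 0.005, -0.008, 0], [0, 0.001, 0.001, -0.008, 0], [0, 0, 0, -0.006, 0]]]'

```text
t: 9.1
tcp_pos: [0.5041, -0.0691, 0.0958]
eef_rot: [-3.14, 0.001, 1.215]
force: [0.7, -0.2, -4.1]
opening: 0.0143
grasp_force: 107.7
```

step_arm --commands '[[[0, 0, 0, -0.003, 0], [0, 0, 0, -0.001, 0], [0, 0, 0, -0.001, 0], [0, 0, 0, -0.001, 0], [0, 0, 0, -0.001, 0], [0, 0, 0, 0, 0], [0, 0, 0, 0, 0], [0, 0, 0, 0, 0]]]'

```text
t: 9.9
tcp_pos: [0.5045, -0.0694, 0.0904]
eef_rot: [3.141, -0.0, 1.215]
force: [0.2, -0.2, -3.1]
opening: 0.0145
grasp_force: 107.6
```

```bash
python3 look.py 5
```

```text
10.0 [ 0.50451938 -0.06937098  0.09034422] [ 1.79992050e+02 -7.61101772e-04  6.95891600e+01] [-0.2922542   0.08433218  0.04901008] [ 0.39492972 -0.80719069 -3.58467   ] 107.63079285621643 0.014593983951921689
```

View pics/c5.png

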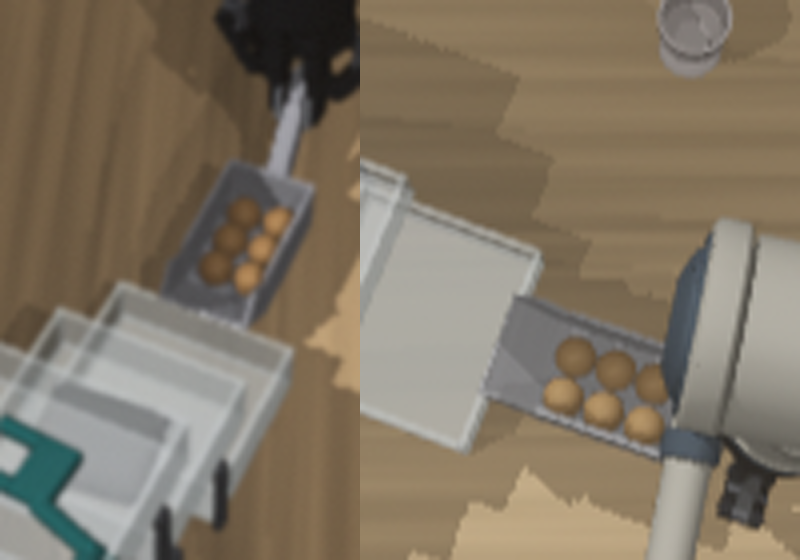

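step_arm --commands '[[[0, 0.001, 0.002, -0.001, 0], [0, 0, 0, -0.001, 0], [0, 0, 0, -0.001, 0], [0, 0, 0, -0.0005, 0], [0, 0, 0, 0, 0], [0, 0, 0, 0, 0], [0, 0, 0, 0, 0], [0, 0, 0, 0, 0]]]'

```text
t: 10.8
tcp_pos: [0.5057, -0.0685, 0.0884]
eef_rot: [3.14, 0.002, 1.214]
force: [-4.0, -6.3, 4.6]
opening: 0.0143
grasp_force: 108.6
```

```bash
cat > st.py <<'E'
from cell import robot
import numpy as np
np.set_printoptions(precision=4,suppress=True)
s=robot.state();print(s['t'],s['tcp_pos'],np.degrees(s['eef_rot']),'tq',s['wrist_torque'],'F',s['force'],s['grasp_force'],s['opening'])
E
python3 st.py
```

```text
10.8 [ 0.5057 -0.0685  0.0884] [179.8835   0.0918  69.5517] tq [-0.3612  0.4643  0.231 ] F [-3.9681 -6.3312  4.5984] 108.5879373550415 0.014287891665262412
```

step_arm --commands '[[[0, 0, 0, 0.0015, 0], [0, 0, 0, 0.0005, 0], [0, 0, 0, 0, 0], [0, 0, 0, 0, 0], [0, 0, 0, 0, 0], [0, 0, 0, 0, 0], [0, 0, 0, 0, 0], [0, 0, 0, 0, 0]]]'

```text
t: 11.6
tcp_pos: [0.5055, -0.0681, 0.0894]
eef_rot: [3.141, 0.001, 1.214]
force: [-2.7, -4.6, 1.6]
opening: 0.0148
grasp_force: 108.0
```

```bash
python3 st.py
```

```text
11.6 [ 0.5055 -0.0681  0.0894] [179.9479   0.077   69.5544] tq [-0.5279  0.3918 -0.0067] F [-2.6883 -4.6025  1.6369] 107.97132611274719 0.014780372316558009
```

step_arm --commands '[[[0, 0, 0, 0.0005, 0], [0, 0, 0, 0, 0], [0, 0, 0, 0, 0], [0, 0, 0, 0, 0], [0, 0, 0, 0, 0], [0, 0, 0, 0, 0], [0, 0, 0, 0, 0], [0, 0, 0, 0, 0]]]' --grip_force 20

```text
t: 12.4
tcp_pos: [0.5055, -0.0681, 0.0896]
eef_rot: [3.141, 0.001, 1.214]
force: [-2.6, -5.5, -0.1]
opening: 0.0146
grasp_force: 108.0
```

step_arm --commands '[[[0, 0, 0.001, 0.003, 0], [0, 0, 0.001, 0.003, 0], [0, 0.001, 0.001, 0.004, 0], [0, 0, 0.001, 0.004, 0], [0, 0.001, 0.002, 0.004, 0], [0, 0, 0.001, 0.004, 0], [0, 0.001, 0.002, 0.004, 0], [0, 0.001, 0.001, 0.004, 0]]]'

```text
t: 13.2
tcp_pos: [0.5096, -0.0571, 0.1197]
eef_rot: [3.142, -0.0, 1.215]
force: [0.1, 0.4, -3.6]
opening: 0.0144
grasp_force: 107.6
```

```bash
sed -i 's/s\[150:290,200:290\]/s[140:280,200:290]/' look.py; python3 st.py; python3 look.py 6
```

```text
13.2 [ 0.5096 -0.0571  0.1197] [179.9956  -0.0085  69.5978] tq [-0.2727  0.1053  0.0334] F [ 0.0538  0.4058 -3.6457] 107.57673740386963 0.014390229028527683
13.3 [ 0.50999554 -0.0572409   0.12018751] [ 1.79918500e+02 -2.07517347e-02  6.96027288e+01] [-0.22822899  0.10211409  0.02314139] [-0.1090237   0.06386478 -3.44516854] 107.64265179634094 0.014679856171830753
```

View pics/c6.png

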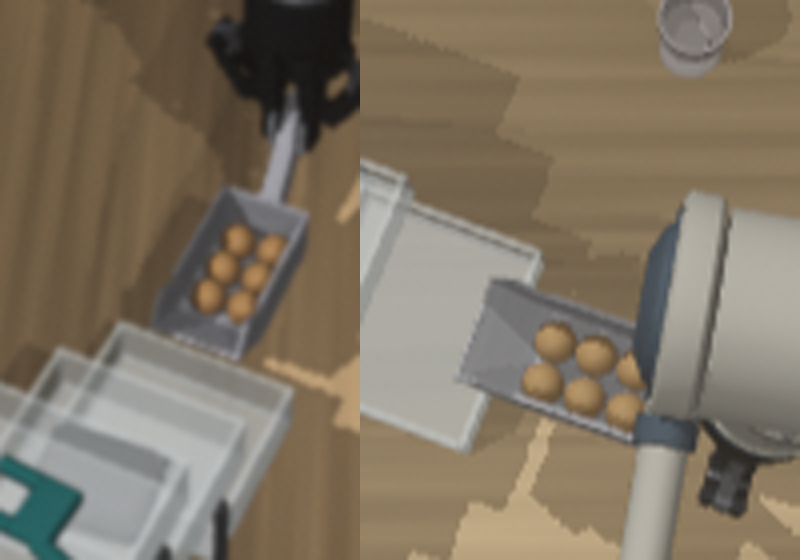

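step_arm --commands '[[[0, -0.001, -0.001, -0.004, 0], [0, -0.001, -0.002, -0.004, 0], [0, 0, -0.001, -0.004, 0], [0, -0.001, -0.002, -0.004, 0], [0, 0, -0.001, -0.004, 0], [0, -0.001, -0.001, -0.004, 0], [0, 0, -0.001, -0.003, 0], [0, 0, -0.001, -0.003, 0]]]'

```text
t: 14.1
tcp_pos: [0.5056, -0.0674, 0.0894]
eef_rot: [3.141, -0.0, 1.215]
force: [-1.9, -1.3, 1.8]
opening: 0.0149
grasp_force: 108.2
```

step_arm --commands '[[[0.005, 0, 0, -0.0005, 0], [0.005, 0, 0, 0, 0], [0.005, 0, 0, 0, 0], [0.005, 0, 0, 0, 0], [0.005, 0, 0, 0, 0], [0.005, 0, 0, 0, 0], [0.005, 0, 0, 0, 0], [0.005, 0, 0, 0, 0]]]' --grip_force 60

```text
t: 14.9
tcp_pos: [0.5056, -0.0675, 0.089]
eef_rot: [3.141, -0.0, 1.214]
force: [-2.4, -2.5, 3.1]
opening: 0.0147
grasp_force: 108.3
```

```bash
python3 st.py
```

```text
14.9 [ 0.5056 -0.0675  0.089 ] [179.9704  -0.0006  69.5832] tq [0.2365 0.1017 0.1929] F [-2.3777 -2.5202  3.1115] 108.27711582183838 0.014650232245450283
```

step_arm --commands '[[[0.015, 0, 0, 0, 0], [0.015, 0, 0, 0, 0], [0.015, 0, 0, 0, 0], [0.015, 0, 0, 0, 0], [0.0, 0, 0, 0, 0], [0.0, 0, 0, 0, 0], [0.0, 0, 0, 0, 0], [0.0, 0, 0, 0, 0]]]' --grip_force 20

```text
t: 15.7
tcp_pos: [0.5055, -0.0674, 0.0888]
eef_rot: [3.142, 0.0, 1.215]
force: [-2.6, -2.9, 2.9]
opening: 0.0154
grasp_force: 57.4
```

```bash
python3 st.py
```

```text
15.7 [ 0.5055 -0.0674  0.0888] [179.9968   0.0051  69.5886] tq [0.1753 0.043  0.1126] F [-2.6373 -2.8602  2.8527] 57.420392632484436 0.01543177266225794
```

step_arm --commands '[[[0.0154, 0, 0, 0, 0], [0.0154, 0, 0, 0, 0], [0.0154, 0, 0, 0, 0], [0.0154, 0, 0, 0, 0], [0.0154, 0, 0, 0.002, 0], [0.0154, 0, 0.001, 0.003, 0], [0.0154, 0, 0, 0.003, 0], [0.0154, 0, 0.001, 0.003, 0]]]'

```text
t: 16.5
tcp_pos: [0.5054, -0.0652, 0.0996]
eef_rot: [-3.141, 0.0, 1.215]
force: [-0.1, -0.1, -3.0]
opening: 0.0157
grasp_force: 33.7
```

```bash
python3 st.py
```

```text
16.5 [ 0.5054 -0.0652  0.0996] [-179.9656    0.0012   69.5975] tq [-0.206   0.1128 -0.0438] F [-0.0543 -0.0544 -3.004 ] 33.71730029582977 0.015692331232486614
```

step_arm --commands '[[[0.0156, 0, 0, 0, 0], [0.0156, 0, 0, 0, 0], [0.0156, 0, 0, 0, 0], [0.0156, 0, 0, 0, 0], [0.0156, 0, 0, 0, 0], [0.0156, 0, 0, 0, 0], [0.0156, 0, 0, 0, 0], [0.0156, 0, 0, 0, 0]]]'

```text
t: 17.3
tcp_pos: [0.5055, -0.0654, 0.0998]
eef_rot: [-3.142, -0.0, 1.215]
force: [-0.1, 0.1, -3.4]
opening: 0.0156
grasp_force: 22.6
```

```bash
python3 st.py
```

```text
17.3 [ 0.5055 -0.0654  0.0998] [-179.9982   -0.0002   69.589 ] tq [-0.1926 -0.0029  0.0482] F [-0.1289  0.0702 -3.3568] 22.563578188419342 0.015554398892818082
```

step_arm --commands '[[[0.0157, 0, 0, 0, 0], [0.0157, 0, 0, 0, 0], [0.0157, 0, 0, 0, 0], [0.0157, 0, 0, 0, 0], [0.0158, 0, 0, 0, 0], [0.0158, 0, 0, 0, 0], [0.0158, 0, 0, 0, 0], [0.0158, 0, 0, 0, 0]]]'

```text
t: 18.1
tcp_pos: [0.5055, -0.0654, 0.0999]
eef_rot: [3.141, 0.0, 1.215]
force: [-0.0, -0.5, -2.6]
opening: 0.0161
grasp_force: 11.2
```

```bash
python3 st.py
```

```text
18.1 [ 0.5055 -0.0654  0.0999] [179.9904   0.      69.5889] tq [-0.2349  0.0621  0.0548] F [-0.0439 -0.4644 -2.5956] 11.234391331672668 0.01605465938049154
```

```bash
cat > tilt.py <<'E'
from h import *
st=robot.state(); p=st['tcp_pos']; yaw=np.radians(69.6) if len(__import__('sys').argv)<2 else st['eef_rot'][2]
print(st['t'],p,st['force'],st['wrist_torque'],st['grasp_force'],st['opening'])
B=np.array([(x,s*34,z) for s in(1,-1) for x,z in((-48,0),(-48,46),(43,0),(83,32),(67,54),(40,46))])/1000-[-.095,0,.079]
for c in('side','top'):
    shot(c,c+'_%.1f.png'%st['t']); best=None
    for d in viewer.cut_out(c,'cup')[:1]:
        m=d['mask']; sc=[]
        for th in range(-10,91,2):
            P=B@Rotation.from_euler('zyx',[yaw,np.radians(th),0]).as_matrix().T
            P=P+p+[0,0,.008]
            h=np.zeros(m.shape,np.uint8); cv2.fillConvexPoly(h,cv2.convexHull(proj(c,P).round().astype(np.int32)),1)
            h=h>0; sc.append(((m&h).sum()/(m|h).sum(),th))
        print(c,d['confidence'],d['extent'],[(round(a,2),b) for a,b in sorted(sc)[::-1][:4]])
    bb=viewer.cut_out(c,'bead0_center'); print(c,'balls',[(round(b['confidence'],2),[round((b['extent'][0]+b['extent'][2])/2),round((b['extent'][1]+b['extent'][3])/2)]) for b in bb])
E
python3 tilt.py
```

```text
18.1 [ 0.50552031 -0.06539636  0.09985441] [-0.04385448 -0.46440205 -2.5956179 ] [-0.23485191  0.06210946  0.05478886] 11.234391331672668 0.01605465938049154
side 0.75 [256.8, 196.3, 267.1, 211.4] [(np.float64(0.06), -8), (np.float64(0.06), -10), (np.float64(0.06), -4), (np.float64(0.06), -6)]
side balls []
top 0.63 [219.7, 193.1, 265.2, 235.4] [(np.float64(0.48), 0), (np.float64(0.47), 4), (np.float64(0.47), 2), (np.float64(0.46), 6)]
top balls [(0.46, [260, 216]), (0.25, [122, 163])]
```

step_arm --commands '[[[0.0158, 0, 0.001, 0.004, 0], [0.0158, 0, 0.001, 0.004, 0], [0.0158, 0.001, 0.001, 0.004, 0], [0.0158, 0, 0.001, 0.004, 0], [0.0158, 0, 0.001, 0.004, 0], [0.0158, 0, 0, 0, 0], [0.0158, 0, 0, 0, 0], [0.0158, 0, 0, 0, 0]]]'

```text
t: 19.2
tcp_pos: [0.5066, -0.0605, 0.12]
eef_rot: [3.141, -0.0, 1.214]
force: [0.2, -1.6, -0.2]
opening: 0.0161
grasp_force: 11.6
```

```bash
python3 tilt.py
```

```text
19.2 [ 0.50657998 -0.06048348  0.12002986] [ 0.24528977 -1.6271281  -0.22289605] [-3.23576878e-02  3.53714663e-05 -2.21675729e-03] 11.588615477085114 0.01607492255258133
side 0.91 [241.8, 160.3, 277.0, 233.8] [(np.float64(0.57), 6), (np.float64(0.57), 8), (np.float64(0.56), 4), (np.float64(0.56), 10)]
side balls [(0.37, [260, 202])]
top 0.92 [221.2, 194.5, 260.2, 233.1] [(np.float64(0.41), 6), (np.float64(0.41), 4), (np.float64(0.41), 2), (np.float64(0.4), 8)]
top balls []
```

```bash
cat > balls.py <<'E'
import cv2,numpy as np,sys
for f in sys.argv[1:]:
    a=cv2.imread('pics/'+f); g=cv2.cvtColor(a,cv2.COLOR_BGR2LAB).astype(int)
    b=cv2.imread('pics/'+f.split('_')[0][:4].rstrip('_')+'0.png') if 0 else None
    hsv=cv2.cvtColor(a,cv2.COLOR_BGR2HSV); m=((hsv[:,:,1]>125)&(hsv[:,:,2]>60)).astype(np.uint8)
    m[:120]=0; m[260:]=0; m[:,:190]=0; m[:,300:]=0
    n,l,s,c=cv2.connectedComponentsWithStats(m)
    print(f,[(list(c[i].round(1)),int(s[i,4])) for i in range(1,n) if s[i,4]>8])
E
ls pics; python3 balls.py s6.png t6.png side_18.1.png top_18.1.png side_19.2.png top_19.2.png; python3 -c "
from h import *
p=np.array([.5066,-.0605,.128])
for th in(0,8,15,25):
    R=Rotation.from_euler('zyx',[np.radians(69.6),np.radians(th),0]).as_matrix()
    P=(np.array([(-30,0,17),(30,0,17),(83,0,32)])/1000-[-.095,0,.079])@R.T+p
    print(th,P.round(3)[2],proj('side',P).round(1).tolist(),proj('top',P).round(1).tolist())"
```

```text
c2.png
c3.png
c4.png
c5.png
c6.png
cup1.png
rack1.png
s1.png
s2.png
s3.png
s4.png
s5.png
s6.png
side0.png
side_18.1.png
side_19.2.png
t2.png
t3.png
t4.png
t5.png
t6.png
top0.png
top_18.1.png
top_19.2.png
s6.png [([np.float64(255.6), np.float64(206.2)], 104), ([np.float64(263.5), np.float64(208.9)], 75), ([np.float64(204.5), np.float64(257.4)], 25)]
t6.png []
side_18.1.png [([np.float64(257.4), np.float64(208.7)], 64), ([np.float64(264.3), np.float64(212.7)], 71), ([np.float64(204.5), np.float64(257.4)], 25)]
top_18.1.png []
side_19.2.png [([np.float64(258.0), np.float64(206.8)], 88), ([np.float64(265.3), np.float64(210.7)], 77), ([np.float64(204.5), np.float64(257.4)], 25)]
top_19.2.png []
0 [0.569 0.106 0.081] [[264.3, 198.5], [255.9, 213.3], [248.3, 223.9]] [[261.3, 217.9], [238.8, 209.8], [218.6, 201.7]]
8 [0.562 0.106 0.073] [[267.2, 199.2], [259.1, 214.7], [250.8, 225.8]] [[261.3, 221.6], [238.9, 213.6], [218.9, 205.0]]
15 [0.554 0.106 0.067] [[269.9, 199.6], [262.0, 215.6], [253.3, 227.3]] [[261.3, 224.8], [238.9, 217.2], [219.0, 208.2]]
25 [0.543 0.106 0.059] [[273.8, 199.9], [266.4, 216.6], [257.3, 229.0]] [[261.4, 229.4], [239.0, 222.3], [219.2, 213.1]]
```

```bash
sed -i "s/'zyx'/'ZYX'/" tilt.py
python3 - <<'E'
from h import *
for n,p,q in(('6',[.51,-.0572,.1282],[(255.6,206.2),(263.5,208.9)]),('18.1',[.5055,-.0654,.1079],[(257.4,208.7),(264.3,212.7)]),('19.2',[.5066,-.0605,.128],[(258,206.8),(265.3,210.7)])):
    print(n,'mean obs',np.mean(q,0))
    for th in(0,5,10,15,20):
        R=Rotation.from_euler('ZYX',[np.radians(69.6),np.radians(th),0]).as_matrix()
        P=(np.array([(0,0,17),(83,0,32)])/1000-[-.095,0,.079])@R.T+p
        print(th,P[1].round(3),proj('side',P).round(1).tolist(),proj('top',P).round(1).tolist())
# tilt by correlating: lip-line
E
python3 tilt.py
```

```text
6 mean obs [259.55 207.55]
0 [0.572 0.11  0.081] [[258.9, 206.6], [246.9, 224.8]] [[248.7, 212.5], [217.3, 200.3]]
5 [0.57  0.105 0.066] [[259.7, 206.9], [247.7, 226.7]] [[250.9, 213.7], [219.6, 201.9]]
10 [0.568 0.099 0.051] [[260.5, 206.9], [248.6, 228.2]] [[253.3, 214.9], [222.2, 203.7]]
15 [0.566 0.093 0.037] [[261.4, 206.6], [249.6, 229.1]] [[255.9, 216.2], [225.3, 205.5]]
20 [0.563 0.085 0.023] [[262.4, 206.0], [250.9, 229.6]] [[258.6, 217.5], [228.7, 207.4]]
18.1 mean obs [260.85 210.7 ]
0 [0.568 0.101 0.061] [[260.5, 208.7], [248.8, 226.7]] [[252.0, 215.3], [221.2, 203.4]]
5 [0.566 0.097 0.046] [[261.2, 209.0], [249.5, 228.6]] [[254.1, 216.4], [223.3, 204.9]]
10 [0.564 0.091 0.031] [[262.0, 208.9], [250.3, 230.0]] [[256.4, 217.6], [225.9, 206.5]]
15 [0.561 0.084 0.016] [[262.9, 208.6], [251.4, 230.9]] [[258.9, 218.9], [228.9, 208.3]]
20 [0.558 0.076 0.003] [[263.9, 208.1], [252.6, 231.4]] [[261.6, 220.1], [232.1, 210.1]]
19.2 mean obs [261.65 208.75]
0 [0.569 0.106 0.081] [[260.2, 205.8], [248.3, 223.9]] [[250.0, 213.9], [218.6, 201.7]]
5 [0.567 0.102 0.066] [[260.9, 206.1], [249.0, 225.9]] [[252.2, 215.0], [220.9, 203.3]]
10 [0.565 0.096 0.051] [[261.7, 206.1], [249.9, 227.3]] [[254.6, 216.3], [223.5, 205.0]]
15 [0.562 0.089 0.037] [[262.6, 205.8], [250.9, 228.3]] [[257.1, 217.5], [226.6, 206.8]]
20 [0.559 0.081 0.023] [[263.6, 205.3], [252.1, 228.8]] [[259.9, 218.9], [229.9, 208.6]]
19.5 [ 0.50649717 -0.06052636  0.11984429] [-0.94211354 -1.39752495 -0.18892574] [-0.1341143   0.03288324  0.00409403] 11.620626747608185 0.016029312986243365
side 0.97 [238.5, 164.6, 279.8, 233.2] [(np.float64(0.55), 14), (np.float64(0.55), 12), (np.float64(0.54), 10), (np.float64(0.54), 16)]
side balls []
top 0.55 [221.4, 194.3, 260.2, 233.1] [(np.float64(0.36), 14), (np.float64(0.36), 8), (np.float64(0.36), 12), (np.float64(0.35), 10)]
top balls []
```

step_arm --commands '[[[0.0158, 0.001, 0.002, 0.006, 0], [0.0158, 0.001, 0.003, 0.007, 0], [0.0158, 0.001, 0.004, 0.007, 0], [0.0158, 0.002, 0.004, 0.007, 0], [0.0158, 0.002, 0.005, 0.007, 0], [0.0158, 0.002, 0.006, 0.007, 0], [0.0158, 0.003, 0.006, 0.006, 0], [0.0158, 0.002, 0.006, 0.006, 0]]]'

```text
t: 20.6
tcp_pos: [0.5208, -0.0237, 0.1734]
eef_rot: [3.141, -0.0, 1.215]
force: [0.5, 0.2, -3.6]
opening: 0.0156
grasp_force: 12.1
```

```bash
python3 tilt.py; python3 balls.py $(ls -t pics|head -2)
```

```text
20.6 [ 0.52078973 -0.02367717  0.17336665] [ 0.50822882  0.24879343 -3.62962627] [-0.08437108  0.04851538  0.01631622] 12.07856833934784 0.015593191815095615
side 0.77 [242.4, 158.8, 279.7, 231.0] [(np.float64(0.75), 48), (np.float64(0.75), 46), (np.float64(0.74), 44), (np.float64(0.73), 50)]
side balls []
top 0.7 [88.4, 123.8, 238.1, 234.8] [(np.float64(0.14), -10), (np.float64(0.14), -8), (np.float64(0.13), -6), (np.float64(0.13), -4)]
top balls []
top_20.6.png []
side_20.6.png [([np.float64(252.0), np.float64(214.2)], 17), ([np.float64(259.0), np.float64(221.8)], 62), ([np.float64(204.5), np.float64(257.4)], 25)]
```

Run:
```python
from h import *
shot('side','s7.png'); d=viewer.cut_out('side','cup')[0]; m=d['mask']
p=robot.state()['tcp_pos']+[0,0,.008]
for th in(30,38,46):
    R=Rotation.from_euler('ZYX',[np.radians(69.6),np.radians(th),0]).as_matrix()
    P=(np.array([(-48,34,46),(-48,-34,46),(83,34,32),(83,-34,32)])/1000-[-.095,0,.079])@R.T+p
    print(th,proj('side',P).round(1).tolist())
for v in range(156,236,3): print(v,''.join('#' if x else '.' for x in m[v,232:292]))
```

```text
30 [[276.1, 188.0], [254.2, 180.5], [260.4, 231.9], [238.7, 223.8]]
38 [[277.0, 186.8], [255.2, 179.3], [263.0, 230.3], [241.6, 222.3]]
46 [[278.0, 185.3], [256.3, 177.9], [265.8, 227.5], [244.8, 219.7]]
156 ............................................................
159 ............................................................
162 ...................................####.....................
165 ..................................#####.....................
168 ..................................####......................
171 ..................................####......................
174 ...................................####.....................
177 ...................................#######..................
180 .........................#####....#######...................
183 ........................#################...................
186 ......................##########################............
189 .....................############################...........
192 ....................############################............
195 ...................############################
[... 158 characters left out ...]
.......###########################................
207 ................###########################.................
210 ...............###########################..................
213 ..............###########################...................
216 .............##.......##################....................
219 .......................###.......######.....................
222 .................................####.......................
225 .................................###........................
228 ............................................................
231 ............................................................
234 ............................................................
```

Run:
```python
import cv2,numpy as np
s=cv2.imread('pics/s7.png');t=cv2.imread('pics/top_20.6.png')
r=lambda a,k:cv2.resize(a,None,fx=k,fy=k,interpolation=cv2.INTER_CUBIC)
cv2.imwrite('pics/c7.png',np.hstack([r(s[160:260,215:290],6),r(t[160:260,200:258],6)]))
```

```text
(no output)
```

View pics/c7.png

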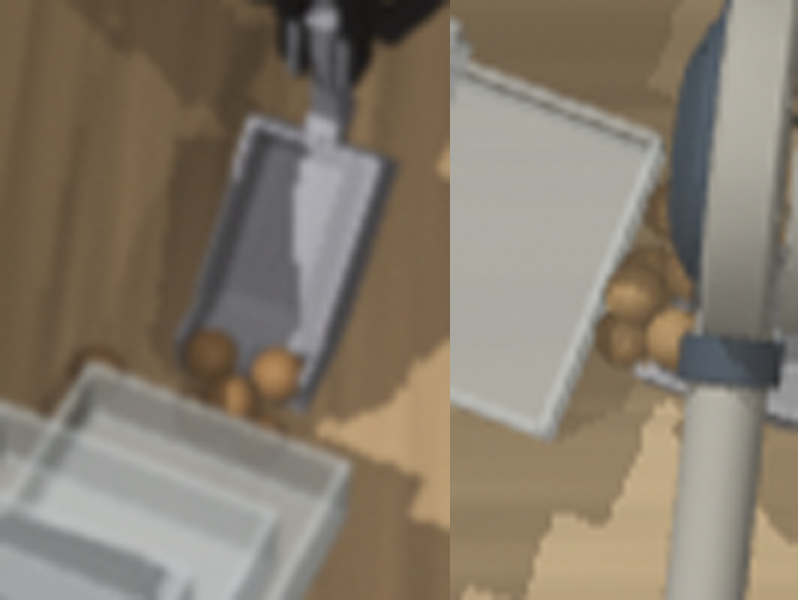

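```bash
cat > ray.py <<'E'
from h import *
RK=np.array([.5845,.152,0]); A=np.radians(69.3); RR=Rotation.from_euler('z',A).as_matrix()
def ray(c,uv,z):
    i=CI[c]; d=Rotation.from_euler('xyz',i['rotation']).as_matrix()@[(uv[0]-i['cx'])/i['fx'],-(uv[1]-i['cy'])/i['fy'],-1]
    e=np.array(i['eye']); return e+d*(z-e[2])/d[2]
def rk(p): return (RR.T@(p-RK)*1000).round(0)
def wd(x,y,z=0): return RK+RR@np.array([x,y,z])/1000
E
python3 - <<'E'
from ray import *
for c,L in(('top',[(230.3,208.3),(228.3,215.8),(236.7,215.8),(233.3,203.7),(234.5,194)]),('side',[(250,218.3),(260.8,222),(253.7,225.8),(231.2,220),(258.5,231)])):
    for uv in L: print(c,uv,[rk(ray(c,uv,z)).tolist()[:2] for z in(.0135,.045)])
p=np.array([.5208,-.0237,.1814]);R=Rotation.from_euler('ZYX',[np.radians(69.6),np.radians(46),0]).as_matrix()
print('lip',rk(p+R@[.178,0,-.047]),'grip',rk(p))
E
```

```text
top (230.3, 208.3) [[-75.0, -4.0], [-78.0, -0.0]]
top (228.3, 215.8) [[-77.0, 17.0], [-80.0, 20.0]]
top (236.7, 215.8) [[-98.0, 9.0], [-100.0, 12.0]]
top (233.3, 203.7) [[-78.0, -18.0], [-81.0, -14.0]]
top (234.5, 194) [[-72.0, -43.0], [-75.0, -39.0]]
side (250, 218.3) [[-113.0, -26.0], [-92.0, -16.0]]
side (260.8, 222) [[-114.0, 9.0], [-93.0, 18.0]]
side (253.7, 225.8) [[-93.0, -4.0], [-72.0, 5.0]]
side (231.2, 220) [[-84.0, -74.0], [-64.0, -63.0]]
side (258.5, 231) [[-82.0, 16.0], [-62.0, 25.0]]
lip [-97.  -2.  21.] grip [-187.   -3.  181.]
```

step_arm --commands '[[[0.0, 0, 0, -0.006, 0], [0.0, 0, 0, -0.008, 0], [0.0, 0.001, 0.002, -0.003, 0], [0.0, 0.001, 0.004, 0, 0], [0.0, 0.002, 0.005, 0, 0], [0.0, 0.002, 0.005, 0, 0], [0.0, 0, 0, 0, 0], [0.0, 0, 0, 0, 0]]]' --grip_force 50

```text
t: 21.8
tcp_pos: [0.5266, -0.008, 0.1558]
eef_rot: [3.142, -0.0, 1.215]
force: [0.3, -0.8, -4.1]
opening: 0.0157
grasp_force: 50.1
```

```bash
cat > orange.py <<'E'
from ray import *
# orange blobs minus initial picture
def blobs(c,f):
    a=cv2.imread('pics/'+f).astype(int); b=cv2.imread('pics/%s0.png'%c).astype(int)
    hsv=cv2.cvtColor(a.astype(np.uint8),cv2.COLOR_BGR2HSV)
    m=((np.abs(a-b).sum(2)>40)&(hsv[:,:,1]>95)&(hsv[:,:,0]>4)&(hsv[:,:,0]<22)&(hsv[:,:,2]>60)).astype(np.uint8)
    m=cv2.morphologyEx(m,cv2.MORPH_OPEN,np.ones((2,2),np.uint8))
    n,l,s,ce=cv2.connectedComponentsWithStats(m)
    return [(ce[i].round(1).tolist(),int(s[i,4]),s[i,2:4].tolist(),rk(ray(c,ce[i],.0135))[:2].tolist()) for i in range(1,n) if 12<s[i,4]<600]
if __name__=='__main__':
    import sys
    n=sys.argv[1]
    for c in('side','top'):
        shot(c,c+n+'.png')
        for b in blobs(c,c+n+'.png'): print(c,*b)
        for d in viewer.cut_out(c,'bead1_center'): print('  net',round(d['confidence'],2),d['extent'],d['mask'].sum())
E
python3 st.py; python3 orange.py A
```

```text
21.8 [ 0.5266 -0.008   0.1558] [179.9962  -0.0116  69.6271] tq [-0.4036  0.1939 -0.0133] F [ 0.2642 -0.8061 -4.0675] 50.12961566448212 0.015744741076507297
side [504.7, 63.1] 51 [11, 9] [-1249.0, 580.0]
side [367.4, 123.4] 19 [8, 4] [-667.0, 177.0]
side [386.2, 128.3] 62 [14, 11] [-670.0, 244.0]
side [346.8, 160.2] 66 [11, 13] [-464.0, 165.0]
side [378.4, 183.8] 27 [4, 11] [-407.0, 287.0]
side [247.8, 198.2] 85 [7, 19] [-180.0, -64.0]
side [394.9, 208.1] 82 [15, 13] [-334.0, 358.0]
side [217.8, 218.3] 30 [9, 7] [-73.0, -113.0]
side [398.1, 221.4] 57 [7, 14] [-288.0, 379.0]
side [250.1, 222.2] 33 [5, 10] [-100.0, -19.0]
side [261.2, 225.6] 22 [5, 8] [-103.0, 15.0]
side [254.9, 226.9] 14 [3, 5] [-91.0, 0.0]
side [414.1, 247.4] 412 [45, 32] [-217.0, 442.0]
  net 0.37 [212.2, 211.0, 217.0, 223.4] 50
top [229.3, 210.6] 17 [5, 4] [-74.0, 3.0]
  net 0.61 [88.8, 124.1, 231.0, 235.6] 6756
```

step_arm --commands '[[[0.0, 0, 0, -0.002, 0], [0.0, 0.001, 0.002, -0.001, 0], [0.0, 0.001, 0.003, 0, 0], [0.0, 0.001, 0.003, 0, 0], [0.0, 0.001, 0.003, 0, 0], [0.0, 0.001, 0.002, 0, 0], [0.0, 0, 0, 0, 0], [0.0, 0, 0, 0, 0]]]'

```text
t: 22.8
tcp_pos: [0.5323, 0.0018, 0.1593]
eef_rot: [3.133, 0.003, 1.212]
force: [-9.0, -10.1, 22.4]
opening: 0.0155
grasp_force: 53.5
```

```bash
python3 st.py; python3 orange.py B | awk '/top|net/||($2!=""&&/\[2[0-9][0-9]/)'
```

```text
22.8 [0.5323 0.0018 0.1593] [179.5325   0.1593  69.4544] tq [-1.738   2.0288  0.1161] F [ -9.0482 -10.0958  22.38  ] 53.542919754981995 0.015497717744859151
side [276.5, 167.6] 13 [4, 4] [-335.0, -33.0]
side [217.7, 218.5] 26 [9, 7] [-72.0, -113.0]
side [250.1, 223.6] 30 [5, 8] [-96.0, -17.0]
  net 0.26 [246.8, 173.3, 279.2, 230.9] 921
```

```bash
cat > asc.py <<'E'
from h import *
import sys
def asc(f,x0,x1,y0,y1):
    a=cv2.imread('pics/'+f); h=cv2.cvtColor(a,cv2.COLOR_BGR2HSV)
    for v in range(y0,y1):
        print(v,''.join(('O' if p[2]>130 else 'o') if p[1]>110 and p[0]<20 else ('+' if p[1]>75 else ('#' if p[2]<90 else ('-' if p[2]<140 else ' '))) for p in h[v,x0:x1]))
if __name__=='__main__': asc(sys.argv[1],*map(int,sys.argv[2:]))
E
python3 asc.py sideB.png 205 290 205 240; python3 asc.py topB.png 205 250 180 235
```

```text
205 ++++++++++++++++++++++++++++++++++++++++++--####------------      --##-++++++++++++++
206 ++++++++++++++++++++++++++++++++++++++++++-#####------------      -###+++++++++++++++
207 ++++++++++++++++++++++++++++++++++++++++++-#####------------      -##-+++++++++++++++
208 ++++++++++++++++++++++++++++++++++++++++++-####--------------     -##++++++++++++++++
209 +++++++++++++++++++++++++++++++++++++++++-#####--------------    -###++++++++++++++++
210 +++++++++++++++++++++++++++++++++++++++++-#####------------#--   -##-++++++++++++++++
211 +++++++++++++++++++++++++++++++++++++++++-####-------------#--   -##-++++++++++++++++
212 +++++++++++oooo+++++++++++++++++++++++++--####-------------#--  --##+++++++++++++++++
213 ++++++++++oooooo++++++++++++++++++++++++-#####------------##--  -###+++++++++++++++++
214 +++++++++oooooooo+++++++++++++++++++++++-####-------------##--  -##-+++++++++++++++++
215 +++++++++oooooooo+++++++++++++++++++++++-####-------------##--  -##++++++++++++++++++
216 ++++++++ooooooooo+++++++++++++++++++++++-####-------------###- -###++++++++++++++++++
217 +++++++++ooooooo
[... 4099 characters left out ...]

221                  --    -------#++++++--------
222                 -+         -----+++++--------
223                 -+          -----------------
224                -++          -----  - --------
225                -++          ----------       
226                -+-          ---++---------  -
227               -++-          ---+++++---------
228               -++-          ---+++++++-----##
229              -+++-          ---+++++++++++-##
230 ++           -+++-          ---++++++++++++##
231 ++++         -+++           ---+++++++++++###
232 +++++++     -++++           ---+++++++++++###
233 +++++++++    ++++           ---+++++++++++###
234 +++++++++++++++++           ---+++++++++++###
```

step_arm --commands '[[[0.0, -0.002, -0.006, -0.004, 0], [0.0, -0.002, -0.006, -0.005, 0], [0.0, -0.003, -0.006, -0.005, 0], [0.0, -0.002, -0.006, -0.005, 0], [0.0, -0.003, -0.008, -0.005, 0], [0.0, -0.003, -0.008, -0.006, 0], [0.0, -0.003, -0.007, -0.006, 0], [0.0, -0.002, -0.006, -0.006, 0]]]'

```text
t: 23.8
tcp_pos: [0.5141, -0.0517, 0.1192]
eef_rot: [3.128, 0.002, 1.213]
force: [-7.4, -10.9, 29.2]
opening: 0.0155
grasp_force: 49.3
```

```bash
python3 st.py; python3 tilt.py |grep -v balls; f=$(ls -t pics/side_* |head -1); python3 asc.py $(basename $f) 205 290 195 240
```

```text
23.8 [ 0.5141 -0.0517  0.1192] [179.2371   0.1147  69.4755] tq [-1.3052  1.6763  0.1384] F [ -7.3771 -10.9268  29.1853] 49.26227152347565 0.015498122593885064
23.8 [ 0.51407171 -0.05173664  0.1191602 ] [ -7.37707037 -10.92683443  29.1853484 ] [-1.30518888  1.67634816  0.13842941] 49.26227152347565 0.015498122593885064
side 0.68 [244.4, 162.9, 280.5, 230.9] [(np.float64(0.66), 36), (np.float64(0.66), 38), (np.float64(0.65), 40), (np.float64(0.65), 32)]
top 0.56 [230.5, 199.4, 272.5, 235.4] [(np.float64(0.24), 30), (np.float64(0.24), 28), (np.float64(0.23), 32), (np.float64(0.23), 26)]
195 ++++++++++++++++++++++++++++++++++++++++++++++++-####--------------     --#-+++++++++
196 +++++++++++++++++++++++++++++++++++++++++++++++--####--------------     -##++++++++++
197 +++++++++++++++++++++++++++++++++++++++++++++++--###----------------    -##++++++++++
198 +++++++++++++++++++++++++++++++++++++++++++++++-####----------------   --#-++++++++++
199 ++++++++++++++++++++++++++++++++++++++++++++++--####----------------   -##+++++++++++
200 ++++++++++++++++++++++++++++++++++++++++++++++-####----
[... 2840 characters left out ...]
--  ---                ---------------   -----++++++++++++++++++++++++
233 ++++------------  ----                   --------------- ----++++++++++++++++++++++++
234 ++++----#-------  ----                     ---------------     -+++++++++++++++++++++
235 +++----##--  --  ----                        --------------      -+++++++++++++++++++
236 ++-- --#--       ----                           -------------       -++++++++++++++++
237 --- --##--       ---                              -------------     -++++++++++++++++
238  -  --#--                                            ------------   -++++++++++++++++
239     -----                                               ---------   -++++++++++++++++
```

step_arm --commands '[[[0.0156, 0, 0, 0, 0], [0.0156, 0, 0, 0, 0], [0.0156, -0.002, -0.005, -0.004, 0], [0.0156, -0.002, -0.005, -0.005, 0], [0.0156, -0.002, -0.005, -0.006, 0], [0.0156, -0.002, -0.005, -0.006, 0], [0.0156, 0, 0, 0, 0], [0.0156, 0, 0, 0, 0]]]' --grip_force 30

```text
t: 24.9
tcp_pos: [0.5044, -0.0706, 0.092]
eef_rot: [3.137, 0.002, 1.213]
force: [-1.5, -7.7, 4.8]
opening: 0.0157
grasp_force: 12.5
```

```bash
python3 st.py; python3 tilt.py |grep -v balls|tail -2; f=$(ls -t pics/side_* |head -1); python3 asc.py $(basename $f) 235 290 190 236
```

```text
24.9 [ 0.5044 -0.0706  0.092 ] [179.7138   0.1343  69.4852] tq [-1.1956  0.3476  0.0245] F [-1.4586 -7.6598  4.7626] 12.541105896234512 0.01570842887256621
side 0.83 [242.3, 167.4, 282.4, 234.7] [(np.float64(0.62), 16), (np.float64(0.62), 18), (np.float64(0.61), 14), (np.float64(0.61), 10)]
top 0.85 [231.3, 196.7, 267.4, 235.1] [(np.float64(0.4), 22), (np.float64(0.4), 16), (np.float64(0.4), 20), (np.float64(0.4), 18)]
190 ++++++++++++++++++++++-#############----------+++++++++
191 +++++++++++++++++++++--##############-------- -++++++++
192 +++++++++++++++++++++-#####--#########---------++++++++
193 ++++++++++++++++++++--####------#######--------++++++++
194 ++++++++++++++++++++-#####---------#####-------++++++++
195 +++++++++++++++++++--####------------####------++++++++
196 +++++++++++++++++++-#####-------------###----##++++++++
197 ++++++++++++++++++--####---------------#-----##++++++++
198 ++++++++++++++++++--####---------------#-  -##-++++++++
199 +++++++++++++++++--####---------------##- --##-++++++++
200 +++++++++++++++++-#####---------------#-- -###+++++++++
201 +++++++++++++
[... 1382 characters left out ...]
o+----------##---##+++++++++++++++++++++
225 ----    --++ooooo#-------------##-+++++++++++++++++++++
226 ------   ---++ooo+##-+++-------#-++++++++++++++++++++++
227 -----------  --+++++oOOOo+------+++++++++++++++++++++++
228 ------------  -----+OOOOOo+#----+++++++++++++++++++++++
229 ---------------- ---+OOOOoo----++++++++++++++++++++++++
230    ----------------   ++Ooo++-+++++++++++++++++++++++++
231       --------------     ++++++++++++++++++++++++++++++
232         ----------------  --+++++++++++++++++++++++++++
233            --------------    --++++++++++++++++++++++++
234              --------------      -+++++++++++++++++++++
235                --------------      -+++++++++++++++++++
```

```bash
python3 - <<'E'
from ray import *
for uv in((247.5,224.3),(258.5,228.8),(213,215.5)): print([rk(ray('side',uv,z))[:2].tolist() for z in(.0135,.03,.045)])
p=np.array([.5044,-.0706,.1])
print('grip',rk(p))
for th in(5,10,15,20):
    R=Rotation.from_euler('ZYX',[np.radians(69.5),np.radians(th),0]).as_matrix(); 
    q=p+R@[.178,0,-.047]; print(th,'lip',rk(q),proj('side',np.array([p+R@[.178,s*.034,-.047] for s in(1,-1)])).round(1).tolist(),'kink',rk(p+R@[.138,0,-.079]),'heel',rk(p+R@[.047,0,-.079]))
E
f=$(ls -t pics/top_* |head -1); python3 asc.py $(basename $f) 205 275 190 240
```

```text
[[-90.0, -23.0], [-79.0, -18.0], [-70.0, -14.0]]
[[-89.0, 13.0], [-78.0, 17.0], [-69.0, 21.0]]
[[-76.0, -131.0], [-66.0, -124.0], [-56.0, -118.0]]
grip [-237.   -4.  100.]
5 lip [-63.  -3.  38.] [[260.7, 232.8], [239.2, 224.7]] kink [-106.   -3.    9.] heel [-197.   -4.   17.]
10 lip [-69.  -3.  23.] [[261.5, 234.1], [240.2, 226.1]] kink [-114.   -3.   -2.] heel [-204.   -4.   14.]
15 lip [-77.  -3.   9.] [[262.4, 235.0], [241.3, 227.0]] kink [-124.   -3.  -12.] heel [-212.   -4.   12.]
20 lip [-85.  -3.  -5.] [[263.5, 235.4], [242.6, 227.6]] kink [-134.   -3.  -21.] heel [-219.   -4.   10.]
190                              -++++++++++++++++++++++++++++++++++-##---
191                             --++++++++++++++++++++++++++++++++++###---
192                             -+++++++++++++++++++++++++++++++++++###---
193                            --++++++++++++++++++++++++++++++++++-###---
194                            -+++++++++++++++++++++++++++++++++++-##----
195                            -+++++++++++++++++++++++++++++++++++###----
196                            -+++++++++++++++++++
[... 2538 characters left out ...]
+++++++++------  - ---------------#
231 ++++         -+++++++++++++++++++++++++++++++++------       ----------
232 +++++++     -+++++++++++++++++++++++++++++++++++++------    ----------
233 +++++++++    ++++++++++++++++ +++++++++++++++++++++++----- -#---------
234 ++++++++++++++++++++++++++++++++++++++++++++++++++++++++---###--------
235 +++++++++++++++++++++++++++++++++++++++++++++++++++++++++++-#--------#
236 ++++++++++++++++++++++++++++++++++++++++++++++++++++++++++++-       --
237 +++++++++++++++++++++++++++++++ ++++++++++++++++++++++++++++          
238 ++++++++++++++++++++++++++++++++++++++++++++++++++++++++++++          
239 ++++++++++++++++++++++++++++++++++++++++++++++++++++++++++++
```

step_arm --commands '[[[0.0156, -0.003, -0.008, -0.003, 0], [0.0156, -0.004, -0.01, -0.004, 0], [0.0156, -0.004, -0.01, -0.004, 0], [0.0156, -0.004, -0.01, -0.004, 0], [0.0156, -0.004, -0.01, -0.004, 0], [0.0156, -0.003, -0.008, -0.003, 0], [0.0156, 0, 0, 0, 0], [0.0156, 0, 0, 0, 0]]]'

```text
t: 26.0
tcp_pos: [0.4812, -0.1249, 0.0678]
eef_rot: [-3.141, 0.001, 1.214]
force: [-1.8, -0.2, -0.1]
opening: 0.0156
grasp_force: 11.4
```

```bash
cat > obs.py <<'E'
from ray import *
from asc import asc
import sys
n=sys.argv[1]; shot('top','top%s.png'%n); asc('top%s.png'%n,*map(int,sys.argv[2:]))
E
python3 st.py; python3 obs.py C 215 300 185 245;  python3 - <<'E'
from ray import *
for uv in((233.5,202.7),(228.5,214.5)): q=ray('top',uv,.0135); print(q.round(4),rk(q))
q=ray('side',(212.8,215.5),.0135); print(q.round(4),rk(q))
E
```

```text
26.0 [ 0.4812 -0.1249  0.0678] [-179.9813    0.0378   69.5452] tq [-0.1585  0.2497 -0.0236] F [-1.7972 -0.2008 -0.0925] 11.372848749160767 0.01559798107613932
185                     -++++++++++++++++++++++++++++++++++++++++++++++++++++++++++++++++
186                     --+++++++++++++++++++++++++++++++++++++++++++++++++++++++++++++++
187                     -++++++++++++++++++++++++++++++++++++++++++++++++++++++++++++++++
188                    --++++++++++++++++++++++++++++++++++++++++++++++++++++++++++++++++
189                    -+++++++++++++++++++++++++++++++++++++++++++++++++++++++++++++++++
190                    -+++++++++++++++++++++++++++++++++++++++++++++++++++++++++++++++++
191                   --+++++++++++++++++++++++++++++++++++++++++++++++++++++++++++++++++
192                   -++++++++++++++++++++++++++++++++++++++++++++++++++++++++++++++++++
193                  --++++++++++++++++++++++++++++++++++++++++++++++++++++++++++++++++++
194                  -+++++++++++++++++++++++++++++++++++++++++++++++++++++++++++++++++++
195                  -+++++++++++++++++++
[... 3881 characters left out ...]
++++------      -----------------#---
239 +++++++++++++++++++++++++++++++++++++++++++++++++++++++-----      --------------##---
240 ++++++++++++++++++++++++++++++++++++++++++++++++++++++++++-----      ----------###---
241 +++++++++++++++++++++++++++++++++++++++++++++++++++++++++++++-----     --------##----
242 +++++++++++++++++++++++++++++++++++++++++++++++++++++++++++++++------     ------##---
243 ++++++++++++++++++++++++++++++++++++++++++++++++++++++++++++++++++-----      ---#----
244 +++++++++++++++++++++++++++++++++++++++++++++++++++++++++++++++++++++-----    ---   -
[0.5765 0.0723 0.0135] [-77. -21.  14.]
[0.5451 0.0854 0.0135] [-76.  13.  14.]
[0.6805 0.0347 0.0135] [ -76. -131.   14.]
```

step_arm --commands '[[[0.0854, 0, 0, 0, 0], [0.0854, 0, 0, 0, 0], [0.0854, 0, 0, 0, 0], [0.0854, 0.01, 0.025, 0.02, 0], [0.0854, 0.016, 0.044, 0.01, -1], [0.0854, 0.016, 0.044, 0, -1], [0.0854, 0.016, 0.044, 0, -1], [0.0854, 0.015, 0.038, -0.02, 0]]]'

```text
t: 26.85
tcp_pos: [0.557, 0.0732, 0.0812]
eef_rot: [3.135, -0.003, 1.163]
force: [1.0, -0.6, 1.2]
opening: 0.0856
grasp_force: 0.0
```

```bash
python3 st.py
```

```text
26.85 [0.557  0.0732 0.0812] [179.6469  -0.1999  66.6095] tq [-0.0352 -0.0076  0.0398] F [ 0.9981 -0.6276  1.2396] 0.0 0.08556376712057895
```

step_arm --commands '[[[0.0854, 0, 0.001, -0.02, 0], [0.0854, 0, 0.001, -0.03, 0], [0.0854, 0, 0, -0.016, 0], [0.03, 0, 0, -0.003, 0], [0.03, 0, 0, 0, 0], [0.03, 0, 0, 0, 0], [0.03, 0, 0, 0, 0], [0.03, 0, 0, 0, 0]]]' --grip_force 25

```text
t: 27.65
tcp_pos: [0.5553, 0.0723, 0.0102]
eef_rot: [3.139, -0.001, 1.162]
force: [-0.2, -1.1, 1.8]
opening: 0.0511
grasp_force: 26.1
```

```bash
python3 st.py
```

```text
27.65 [0.5553 0.0723 0.0102] [179.8746  -0.0484  66.5629] tq [-0.1931 -0.0918  0.001 ] F [-0.1632 -1.0796  1.8024] 26.095476150512695 0.051106662375225376
```

step_arm --commands '[[[0.03, 0, 0, 0.02, 0], [0.03, 0, -0.005, 0.035, 1], [0.03, -0.012, -0.03, 0.007, 1], [0.03, -0.014, -0.037, 0, 1], [0.03, -0.013, -0.035, 0, 0], [0.03, -0.007, -0.015, 0, 0], [0.03, 0, 0, -0.004, 0], [0.03, 0, 0, 0, 0]]]'

```text
t: 28.45
tcp_pos: [0.5085, -0.0492, 0.0666]
eef_rot: [3.142, -0.001, 1.214]
force: [-0.5, 0.3, -0.7]
opening: 0.0513
grasp_force: 26.2
```

```bash
python3 st.py
python3 - <<'E'
from ray import *
from asc import asc
shot('side','sideD.png'); asc('sideD.png',200,300,165,230)
E
```

```text
28.45 [ 0.5085 -0.0492  0.0666] [179.9991  -0.0376  69.5378] tq [-0.0147 -0.0294 -0.0201] F [-0.522   0.3172 -0.713 ] 26.170844435691833 0.05126127396327403
165 ++++++++++++++++++++++++++++++++++++++++++++++++++++#######++#########################++++++++++++++
166 ++++++++++++++++++++++++++++++++++++++++++++++++++++#######+++#########################+++++++++++++
167 ++++++++++++++++++++++++++++++++++++++++++++++++++++#######+++##########################++++++++++++
168 +++++++++++++++++++++++++++++++++++++++++++++++++++++######++++##########################+++++++++++
169 +++++++++++++++++++++++++++++++++++++++++++++++++++++#######++++###########################+++#+++++
170 +++++++++++++++++++++++++++++++++++++++++++++++++++++#######++++################################++++
171 ++++++++++++++++++++++++++++++++++++++++++++++++++++++#######++#################################++++
172 ++++++++++++++++++++++++++++++++++++++++++++++++++++++###############################++#########++++
173 ++++++++++++++++++++++++++++++++++++++++++++++++++++++##############################+++#########+++
[... 5181 characters left out ...]
----     -++++++++++++++++++++++++++++++++++++++++++++++++++++++++++++
224 ++++++++++++++++++++++++++----------     --+++++++++++++++++++++++++++++++++++++++++++++++++++++++++
225 ++++++++++++++++++++++++++-------------     --++++++++++++++++++++++++++++++++++++++++++++++++++++++
226 ++++++++++++++---++++++++----------------      --+++++++++++++++++++++++++++++++++++++++++++++++++++
227 +++++++++++++-  ---+++++--------------------     ---++++++++++++++++++++++++++++++++++++++++++++++++
228 +++++++++++++-     ---++- --#--  -------------     ---++++++++++++++++++++++++++++++++++++++++++++++
229 ++++++++++++-- --    --- -----     --------------    ---++++++++++++++++++++++++++++++++++++++++++++
```

step_arm --commands '[[[0.065, 0, 0, 0, 0], [0.065, 0, 0, 0, 0], [0.0854, 0, 0, 0, 0], [0.0854, 0.005, 0.005, 0.01, 0], [0.0854, 0.03, 0.015, 0.02, 0], [0.0854, 0.04, 0.02, 0, 0], [0.0854, 0.04, 0.02, 0, 0], [0.0854, 0.03, 0.01, 0, 0]]]'

```text
t: 29.3
tcp_pos: [0.6559, 0.0231, 0.0977]
eef_rot: [3.14, -0.001, 1.216]
force: [-1.0, -0.6, 0.0]
opening: 0.0855
grasp_force: 0.0
```

```bash
python3 st.py
python3 - <<'E'
from ray import *
from asc import asc
shot('side','sideE.png'); asc('sideE.png',235,290,180,218)
a=cv2.imread('pics/sideE.png'); h=cv2.cvtColor(a,cv2.COLOR_BGR2HSV)
m=(h[:,:,1]>110)&(h[:,:,0]<20); v,u=np.where(m[208:222,208:228]); uv=(u.mean()+208,v.mean()+208); q=ray('side',uv,.0135); print(uv,len(u),q,rk(q))
E
```

```text
29.3 [0.6559 0.0231 0.0977] [179.921   -0.0726  69.6804] tq [-0.0157  0.0433  0.026 ] F [-0.9556 -0.5802  0.0463] 0.0 0.08554330006096544
180 ########++++++++++++++++++++++#-#########-----##+++++++
181 ########++++++++++++++++++++++-#############--#-+++++++
182 #########++++++++++++++++++++-#################---+++++
183 #########++++++++++++++++++++-###################----++
184 #########+++++++++++++++++++-######################---+
185 #########++++++++++++++++++--######+oo+#############-++
186 #########++++++++++++++++++-#####+oooooo#############++
187 #########+++++++++++++++++#-#####ooooooo+###+########++
188 ##########++++++++++++++++#######oooooooo#+oooo+#####++
189 ##########+++++++++++++++########+ooooooo+oooooo#####++
190 ##########++++++++++++++#######-#+oooooooooooooo####-++
191 #########+++++++++++++++-#####---#+oooo+++ooooo+-###-++
192 #########++++++++++++++--#####----#######+ooooo--###+++
193 ########+++++++++++++++-#####-----------##oooo+#####+++
194 #######+++++++++++++++--#####------------#+oo+#####-+++
195 #######+++++++++++++++-#####-------------#####-####++++
19
[... 740 characters left out ...]
########+oooooooooo+--####-++++++++++
209 +++++++++++++++--##########+ooooo+#+o---####+++++++++++
210 ++++++++++++++++--##########++o++####--####++++++++++++
211 +++++++++++++++++-#--#--#############--###-++++++++++++
212 ++++++++++++++++++++##--#-##########---###+++++++++++++
213 +++++++++++++++++++++++##--##----------##-+++++++++++++
214 +++++++++++++++++++++++++--------------#-++++++++++++++
215 ++++++++++++++++++++++++++++------------+++++++++++++++
216 ++++++++++++++++++++++++++++++--- -----++++++++++++++++
217 +++++++++++++++++++++++++++++++++---- +++++++++++++++++
(np.float64(217.20338983050848), np.float64(215.83050847457628)) 59 [0.66718941 0.03497877 0.0135    ] [ -80. -119.   14.]
```

step_arm --commands '[[[0.058, 0.012, 0.009, -0.02, 0], [0.058, 0, 0, -0.03, 0], [0.058, 0, 0, -0.024, 0], [0.058, 0, 0, -0.012, 0], [0.01, 0, 0, 0, 0], [0.01, 0, 0, 0, 0], [0.01, 0, 0, 0, 0], [0.01, 0, 0, 0, 0]]]'

```text
t: 30.15
tcp_pos: [0.6663, 0.0296, 0.0126]
eef_rot: [3.139, -0.001, 1.214]
force: [0.2, 0.8, 2.6]
opening: 0.0252
grasp_force: 24.7
```

```bash
python3 st.py
```

```text
30.15 [0.6663 0.0296 0.0126] [179.8648  -0.0553  69.5815] tq [-0.029  -0.0348  0.0107] F [0.2322 0.8125 2.6466] 24.683863520622253 0.025191872619351303
```

step_arm --commands '[[[0.01, 0, 0, 0.03, 0], [0.01, -0.012, -0.006, 0.035, 0], [0.01, -0.042, -0.02, 0, 0], [0.01, -0.042, -0.02, 0, 0], [0.01, -0.042, -0.02, 0, 0], [0.01, -0.0145, -0.0045, 0, 0], [0.01, 0, 0, -0.012, 0], [0.01, 0, 0, 0, 0]]]'

```text
t: 30.95
tcp_pos: [0.5126, -0.0407, 0.0626]
eef_rot: [-3.141, -0.0, 1.214]
force: [-0.1, -0.4, -0.5]
opening: 0.0252
grasp_force: 24.7
```

```bash
python3 st.py;python3 - <<'E'
from ray import *
from asc import asc
shot('side','sideF.png'); asc('sideF.png',245,290,180,212)
E
```

```text
30.95 [ 0.5126 -0.0407  0.0626] [-179.9484   -0.0088   69.5591] tq [ 0.0523  0.01   -0.0173] F [-0.0759 -0.3862 -0.4785] 24.74254220724106 0.025195009751008184
180 ++++++++++++##########################+######
181 ++++++++++++++++#############################
182 +++++++++++++++++############################
183 +++++++++++++++++###########################+
184 ++++++++++++++++++#########################++
185 ++++++++++++++++++######+ooo++#############++
186 ++++++++++++++++++####+oooooo+#############++
187 +++++++++++++++++####+ooOOOoo##############++
188 ++++++++++++++++#####ooOOOOo+#####+++###-##++
189 +++++++++++++++######oOOOOOo+#####+oo+#####++
190 ++++++++++++++######+oOOOOOo+#####+ooo####-++
191 ++++++++++++++-######oOOOOOo+#####ooo+####-++
192 +++++++++++++--######+oOOOOo#####+ooo#####-++
193 +++++++++++++-########+ooooo#####ooo+#####+++
194 ++++++++++++--#########-+++-#####+o+#####-+++
195 ++++++++++++-######---####--#-######-####++++
196 +++++++++++#######------#-----#####--###-++++
197 +++++++++++######-------------####---###+++++
198 ++++++++++#######-------------###---###-+++++
199 ++++++++++#####++++----------###----###++++++
200 ++++++++######oooooo--------####---###-++++++
201 ++++++++#####+oooooo+--------##----###+++++++
202 +++++++-#####+ooooooo-----+++-#---###-+++++++
203 +++++++-#####+oooooooo+##+OOOo+--####++++++++
204 +++++++-######ooooooooo++OOOOO+--###-++++++++
205 ++++++-#######+ooooooOOoooOOOO+-####+++++++++
206 ++++++-########+oooooOOoooOOOO+-###-+++++++++
207 ++++++-#########+ooooOOoooOO++-####++++++++++
208 ++++++-##########oooooooooo+--####-++++++++++
209 ++++++-##########+ooooo+#+o+--####+++++++++++
210 ++++++--##########++o++####--####++++++++++++
211 +++++++---##-##############--###-++++++++++++
```

step_arm --commands '[[[0.045, 0, 0, 0.005, 0], [0.0854, 0, 0, 0.005, 0], [0.0854, 0, 0, 0.005, 0], [0.0854, -0.006, -0.016, 0, 0], [0.0854, -0.012, -0.034, 0, 0], [0.0854, -0.012, -0.034, -0.006, 0], [0.0, -0.001, 0, 0, 0], [0.0, 0, 0, 0, 0]]]' --grip_force 110

```text
t: 31.8
tcp_pos: [0.4821, -0.1252, 0.0732]
eef_rot: [3.141, -0.0, 1.213]
force: [-0.2, 0.6, -0.7]
opening: 0.0589
grasp_force: 0.0
```

```bash
python3 st.py;python3 - <<'E'
from ray import *
from asc import asc
shot('top','topG.png'); asc('topG.png',225,300,195,245)
E
```

```text
31.8 [ 0.4821 -0.1252  0.0732] [179.9811  -0.0282  69.4927] tq [ 0.0019 -0.0263  0.0278] F [-0.2329  0.6358 -0.6853] 0.0 0.05892303430802635
195        -+++++++++++++++++++++++++++++++++++++++++++++++++++++++++++++++++++
196        -+++++++++++++++++++++++++++++++++++++++++++++++++++++++++++++++++++
197       -++++++++++++++++++++++++++++++++++++++++++++++++++++++++++++++++++++
198      --++++++++++++++++++++++++++++++++++++++++++++++++++++++++++++++++++++
199      -+++++++++++++++++++++++++++++++++++++++++++++++++++++++++++++++++++++
200      -+++++++++++++++++++++++++++++++++++++++++++++++++++++++++++++++++++++
201      -+++++++++++++++++++++++++++++++++++++++++++++++++++++++++++++++++++++
202     -++++++++++++++++++++++++++++++++++++++++++++++++++++++++++++++++++++++
203    --++++++++++++++++++++++++++++++++++++++++++++++++++++++++++++++++++++++
204    -+++++++++++++++++++++++++++++++++++++++++++++++++++++++++++++++++++++++
205    -++++++++++++++++++++++++++-------++++++++++++++++++++++++++++++++++++++
206    -++++++++++++++++++++++++++----------+++++++++++++++++++++++++++++++++++
[... 2337 characters left out ...]
+++++++++++++++++++++++++-----  ----------------+O++++OOo------
237 +++++++++++++++++++++++++++++++++++++++------  -------------OOO+++OOOo#-#--
238 ++++++++++++++++++++++++++++++++++++++++++------    --------+OO++++OOo-----
239 +++++++++++++++++++++++++++++++++++++++++++++-----     -----+OO+++OOo+--#--
240 ++++++++++++++++++++++++++++++++++++++++++++++++-----     ---+ooOOOoo+-#---
241 ++++++++++++++++++++++++++++++++++++++++++++++++++------     -+ooooo+--##--
242 +++++++++++++++++++++++++++++++++++++++++++++++++++++-----    --+++----##--
243 ++++++++++++++++++++++++++++++++++++++++++++++++++++++++-----   -----  ----
244 +++++++++++++++++++++++++++++++++++++++++++++++++++++++++++-----  ---  -
```

step_arm --commands '[[[0, 0, 0, 0, 0], [0, 0, 0, 0, 0], [0, 0, 0, 0, 0], [0, 0, 0, 0, 0], [0, 0, 0, 0.006, 0], [0, 0, 0, 0.012, 0], [0, 0.001, 0.003, 0.014, 0], [0, 0.003, 0.008, 0.006, 0]]]' --grip_force 110

```text
t: 32.65
tcp_pos: [0.4868, -0.1142, 0.1132]
eef_rot: [3.139, 0.0, 1.213]
force: [0.5, 1.2, -3.4]
opening: 0.0128
grasp_force: 108.3
```

step_arm --commands '[[[0, 0.004, 0.012, 0, 0], [0, 0.005, 0.013, 0, 0], [0, 0.004, 0.011, 0, 0], [0, 0.003, 0.007, -0.004, 0], [0, 0.001, 0.003, -0.006, 0], [0, 0, 0, -0.004, 0], [0, 0, 0, -0.002, 0], [0, 0, 0, 0, 0]]]'

```text
t: 33.45
tcp_pos: [0.5025, -0.0682, 0.094]
eef_rot: [-3.14, 0.0, 1.214]
force: [0.4, 0.6, -2.6]
opening: 0.0124
grasp_force: 108.1
```

```bash
cat >> st.py <<'E'
d=np.array([s['tcp_pos'][0]-.5845,s['tcp_pos'][1]-.152]);print('s',d@[.3535,.9354],'lat',d@[-.9354,.3535])
E
python3 st.py
```

```text
33.45 [ 0.5025 -0.0682  0.094 ] [-179.9337    0.0234   69.5548] tq [-0.2024  0.0425  0.0433] F [ 0.3546  0.564  -2.5779] 108.07926752138883 0.012354547093984189
s -0.23495128296216436 lat -0.0011694553449659167
```

step_arm --commands '[[[0, 0, 0, -0.001, 0], [0, 0, 0, -0.001, 0], [0, 0, 0, -0.0005, 0], [0, 0, 0, -0.0005, 0], [0, 0, 0, 0, 0], [0, 0, 0, 0, 0], [0, 0, 0, 0, 0], [0, 0, 0, 0, 0]]]'

```text
t: 34.25
tcp_pos: [0.503, -0.0679, 0.0918]
eef_rot: [3.142, 0.0, 1.215]
force: [-0.6, -0.1, -3.5]
opening: 0.0126
grasp_force: 108.1
```

```bash
python3 st.py
```

```text
34.25 [ 0.503  -0.0679  0.0918] [179.9954   0.0013  69.5918] tq [-0.1692  0.1191  0.0075] F [-0.5524 -0.1492 -3.5195] 108.08860026765615 0.012556122555029981
s -0.2344708472085444 lat -0.0014836745998282053
```

step_arm --commands '[[[0, 0, 0, -0.001, 0], [0, 0, 0, -0.001, 0], [0, 0, 0, -0.001, 0], [0, 0, 0, -0.0005, 0], [0, 0, 0, 0, 0], [0, 0, 0, 0, 0], [0, 0, 0, 0, 0], [0, 0, 0, 0, 0]]]'

```text
t: 35.05
tcp_pos: [0.503, -0.0679, 0.0883]
eef_rot: [3.142, 0.0, 1.215]
force: [-0.1, -0.5, -3.4]
opening: 0.0128
grasp_force: 108.2
```

```bash
python3 st.py
```

```text
35.05 [ 0.503  -0.0679  0.0883] [179.9958   0.0013  69.589 ] tq [-0.1623  0.0591  0.0229] F [-0.074  -0.463  -3.3569] 108.16770841833204 0.012792671862896314
s -0.23447815800540428 lat -0.0014844588646447665
```

Run:
```python
from ray import *
from asc import asc
shot('top','topH.png'); asc('topH.png',210,258,190,240)
shot('side','sideH.png'); asc('sideH.png',235,285,212,245)
```

```text
190                         -+++++++++++++++++++++++
191                         -+++++++++++++++++++++++
192                        -++++++++++++++++++++++++
193                       --++++++++++++++++++++++++
194                       -+++++++++++++++++++++++++
195                       -+++++++++++++++++++++++++
196                       -+------++++++++++++++++++
197                      -+---------++++++++++++++++
198                     --+-----------++++++++++++++
199                     -++-------------++++++++++++
200                     -+------------------++++++++
201                     -+---------------------+++++
202                    -++-----------------------+++
203                   --+---------------------------
204                   -++----------------------#----
205                   -+-------------------+o++-#---
206                   -+-----------------+ooooo+#-##
207                  -++----------------+oooooooo---
208                 --+-----------------+oooooooo---
209                 -++----------++oo+-++oOO++oo+---
210                 -+- --------+Ooooo++
[... 2664 characters left out ...]
------------     -++++++++++++++++++++++
233            -------------     --+++++++++++++++++++
234              --------------      -++++++++++++++++
235                --------------      -++++++++++++++
236                  --------------       -+++++++++++
237                     -------------     -+++++++++++
238                       -------------   -+++++++++++
239                           ---------   -+++++++++++
240                             ------   --+++++++++++
241                                ---  ---+++++++++++
242                                     ---+++++++++++
243                                     ---+++++++++++
244                                    ---++++++++++++
```

step_arm --commands '[[[0, 0, 0, 0.007, 0], [0, 0, 0, 0.004, 0], [0, 0.002, 0.005, 0, 0], [0, 0.002, 0.006, 0, 0], [0, 0, 0.001, -0.003, 0], [0, 0, 0, -0.003, 0], [0, 0, 0, -0.002, 0], [0, 0, 0, -0.001, 0]]]'

```text
t: 35.95
tcp_pos: [0.5068, -0.056, 0.0899]
eef_rot: [-3.141, 0.0, 1.215]
force: [-0.5, -1.3, -1.0]
opening: 0.0126
grasp_force: 107.6
```

```bash
python3 st.py; python3 obs.py I 210 258 193 226
```

```text
35.95 [ 0.5068 -0.056   0.0899] [-179.9714    0.02     69.5857] tq [-0.14    0.1225  0.055 ] F [-0.5457 -1.3342 -1.0471] 107.63824295718223 0.012604155842066074
s -0.22203946999819613 lat -0.0008144636502383923
193                       --++++++++++++++++++++++++
194                      ---++++++++++++++++++++++++
195                    --------+++++++++++++++++++++
196                    -----------++++++++++++++++++
197                   -------------+++++++++++++++++
198                   ----------------++++++++++++++
199                   -------------------+++++++++++
200                   ----------------------++++++++
201                  -------------------------++++++
202                 --------------------#--------+++
203                 --------------------+--#--------
204                 -----------------+o+oo+#--------
205                -----------------+oooooo+--------
206                ----------------++o+o+oo+-------#
207                ----------++++--+oo++++o++-------
208                --------+O+Oo+++++o++++o++-------
209                -------+++++OO+++oo+++
[... 159 characters left out ...]
++++++----#
213              ---------+O+++OOo+------++ooooo--++
214              ---------++OOOOo++------+ooooooo-++
215             -----------+oooo++-------+OOOo+oo+++
216             -------------+++++-++---+O+++++oo+++
217             ----------------+OOO+O+-+OO++++Ooo--
218              --------------+O+++OOOo+OO++OOOo+--
219                ------------+O+++++Oo++OOOOOoo+--
220            --- ------------++++++OOo+-+ooooo+---
221             ---------------O++++++Oo+--+++++o+OO
222            -++++-----------+OO++OO++-------+++++
223            -+++++-------   -++ooo+o+------+O++++
224           -+++++++++-----    -+++++-------+O++++
225           -++++++++++++-----  ------------+OO+++
```

step_arm --commands '[[[0, 0, 0, 0, 0], [0, 0, 0, 0, 0], [0, 0, 0, 0, 0], [0, 0, 0.001, 0.007, 0], [0, 0.002, 0.005, 0.007, 0], [0, 0.003, 0.007, 0.002, 0], [0, 0.002, 0.005, 0, 0], [0, 0, 0, 0, 0]]]'

```text
t: 36.8
tcp_pos: [0.5143, -0.0369, 0.1062]
eef_rot: [-3.142, -0.0, 1.216]
force: [0.5, -0.7, -3.3]
opening: 0.0127
grasp_force: 108.1
```

step_arm --commands '[[[0.013, 0, 0, 0, 0], [0.013, 0, 0, 0, 0], [0.013, 0, 0, 0, 0], [0.0132, 0, 0, 0, 0], [0.0132, 0, 0, 0, 0], [0.0134, 0, 0, 0, 0], [0.0134, 0, 0, 0, 0], [0.0134, 0, 0, 0, 0]]]' --grip_force 20

```text
t: 37.6
tcp_pos: [0.514, -0.0379, 0.1063]
eef_rot: [-3.142, -0.0, 1.215]
force: [0.4, 0.4, -3.4]
opening: 0.0139
grasp_force: 75.5
```

```bash
python3 st.py
```

```text
37.6 [ 0.514  -0.0379  0.1063] [-179.9987   -0.0004   69.5892] tq [-0.2006  0.144  -0.0119] F [ 0.4346  0.4148 -3.4332] 75.47738237539306 0.013903929833981551
s -0.2025386510118145 lat -0.001135432486712662
```

step_arm --commands '[[[0.0141, 0, 0, 0, 0], [0.0141, 0, 0, 0, 0], [0.0144, 0, 0, 0, 0], [0.0144, 0, 0, 0, 0], [0.0144, 0, 0.001, 0.004, 0], [0.0144, 0, 0.001, 0.004, 0], [0.0144, 0.001, 0.001, 0.004, 0], [0.0144, 0, 0.001, 0.004, 0]]]'

```text
t: 38.4
tcp_pos: [0.5152, -0.0337, 0.123]
eef_rot: [3.141, -0.0, 1.215]
force: [-0.3, 0.2, -3.3]
opening: 0.0144
grasp_force: 46.8
```

```bash
python3 st.py
```

```text
38.4 [ 0.5152 -0.0337  0.123 ] [179.9635  -0.0104  69.5958] tq [-0.1965  0.0413  0.0155] F [-0.2628  0.244  -3.2532] 46.8419086933136 0.014356614317298715
s -0.19822763966064472 lat -0.0008637672241596089
```

step_arm --commands '[[[0.015, 0, 0, 0, 0], [0.0153, 0, 0, 0, 0], [0.0155, 0, 0, 0, 0], [0.0155, 0, 0, 0, 0], [0.0157, 0, 0, 0, 0], [0.0157, 0, 0, 0, 0], [0.0157, 0, 0, 0, 0], [0.0157, 0, 0, 0, 0]]]'

```text
t: 39.2
tcp_pos: [0.515, -0.034, 0.1223]
eef_rot: [3.142, 0.0, 1.215]
force: [-0.4, -1.4, -1.8]
opening: 0.0154
grasp_force: 9.0
```

```bash
python3 st.py
python3 - <<'E'
from ray import *
from asc import asc
shot('side','sideJ.png'); asc('sideJ.png',230,285,185,240)
E
```

```text
39.2 [ 0.515  -0.034   0.1223] [179.9978   0.0092  69.5858] tq [-0.2667  0.1224  0.0128] F [-0.4333 -1.3574 -1.7785] 8.996800482273102 0.015419577936517041
s -0.19852235781293237 lat -0.0006839265724635085
185 ++++++++++++++++++++++++++++++++++++-    -#-+++++++++++
186 ++++++++++++++++++++++++++++++++++++-    -#++++++++++++
187 ++++++++++++++++++++++++++++++++++++-    -#++++++++++++
188 ++++++++++++++++++++++++++-----++++--   --#++++++++++++
189 +++++++++++++++++++++++++--------++-    --#++++++++++++
190 +++++++++++++++++++++++++-##-------     -#-++++++++++++
191 ++++++++++++++++++++++++--###------     --+++++++++++++
192 +++++++++++++++++++++++--#####------    --+++++++++++++
193 +++++++++++++++++++++++--#######------- ----+++++++++++
194 ++++++++++++++++++++++--#########--------------++++++++
195 ++++++++++++++++++++++--##########------------ -+++++++
196 +++++++++++++++++++++--###########--------------+++++++
197 +++++++++++++++++++++-#####---#####-------------+++++++
198 ++++++++++++++++++++--#####------##-------------+++++++
199 ++++++++++++++++++++-######--------------------#++
[... 1705 characters left out ...]
-----------------####+++++++++++++++++++
229      ---------------------------###-+++++++++++++++++++
230         -----------  -----------##-++++++++++++++++++++
231            --------   ----------#-+++++++++++++++++++++
232              ---------------------+++++++++++++++++++++
233                 ---------    ---- --+++++++++++++++++++
234                   ---------   ---     -++++++++++++++++
235                     --------------      -++++++++++++++
236                        -------------       ++++++++++++
237                          -------------     -+++++++++++
238                             ------------   -+++++++++++
239                                ---------   -+++++++++++
```

step_arm --commands '[[[0.0157, 0.001, 0.003, 0.005, 0], [0.0157, 0.001, 0.004, 0.006, 0], [0.0157, 0.002, 0.004, 0.006, 0], [0.0157, 0.001, 0.004, 0.006, 0], [0.0157, 0.002, 0.005, 0.005, 0], [0.0157, 0.002, 0.005, 0.005, 0], [0.0157, 0.002, 0.005, 0.005, 0], [0.0157, 0.002, 0.005, 0.004, 0]]]'

```text
t: 40.05
tcp_pos: [0.5281, 0.0018, 0.1645]
eef_rot: [-3.141, -0.0, 1.215]
force: [0.1, -0.5, -2.4]
opening: 0.0156
grasp_force: 10.8
```

```bash
python3 st.py
python3 - <<'E'
from ray import *
from asc import asc
shot('side','sideK.png'); asc('sideK.png',225,285,192,245)
E
```

```text
40.05 [0.5281 0.0018 0.1645] [-179.9831   -0.0141   69.6092] tq [-0.148   0.0509 -0.0314] F [ 0.1323 -0.5131 -2.4288] 10.795549303293228 0.015554741995778752
s -0.16040273813336825 lat -0.00036319916352797743
192 +++++++++++++++++++++++++---###----#####---- ----+++++++++++
193 ++++++++++++++++++++++++---###----------###----  -++++++++++
194 ++++++++++++++++++++++++---###-------   ---###-- --+++++++++
195 +++++++++++++++++++++++----###------       ---#- --+++++++++
196 +++++++++++++++++++++++---###-------         --- -#-++++++++
197 +++++++++++++++++++++++---###+++----            --##++++++++
198 ++++++++++++++++++++++---##+oOOOo+--            -###++++++++
199 ++++++++++++++++++++++---##oOOOOOo---           -##-++++++++
200 ++++++++++++++++++++++---#+oOOOOOo+----         -##+++++++++
201 +++++++++++++++++++++---##+OOOOOOo+----   ---  -###+++++++++
202 +++++++++++++++++++++---##+oOOOOOo+----+OOO+- --##-+++++++++
203 +++++++++++++++++++++--####oOOOOoo+---OOOOOo---###++++++++++
204 ++++++++++++++++++++--#####+oOooo+##-+OOOOOO- -##-++++++++++
205 ++++++++++++++++++++-######--+ooo+---+OOOO
[... 1853 characters left out ...]
             ---       -----     -++++++++++++++++
235 -                        ----    ------      -++++++++++++++
236 -                          ----  ---------      -+++++++++++
237                               --------------     +++++++++++
238                                 -------------   -+++++++++++
239                                     ---------   -+++++++++++
240                                       ------   --+++++++++++
241                                          ---  ---+++++++++++
242                                               ---+++++++++++
243                                               ---+++++++++++
244                                              ---++++++++++++
```

step_arm --commands '[[[0.0157, 0.002, 0.006, 0.005, 0], [0.0157, 0.002, 0.006, 0.005, 0], [0.0157, 0.002, 0.006, 0.004, 0], [0.0157, 0.002, 0.006, 0.004, 0], [0.0157, 0.002, 0.006, 0.004, 0], [0.0157, 0.002, 0.006, 0.003, 0], [0.0157, 0.002, 0.006, 0.003, 0], [0.0157, 0.002, 0.005, 0.003, 0]]]'

```text
t: 40.9
tcp_pos: [0.5441, 0.0487, 0.1954]
eef_rot: [-3.141, 0.0, 1.215]
force: [-1.2, 0.6, -2.9]
opening: 0.0155
grasp_force: 11.0
```

```bash
python3 st.py
python3 - <<'E'
from ray import *
from asc import asc
shot('side','sideL.png'); asc('sideL.png',220,280,192,248)
E
```

```text
40.9 [0.5441 0.0487 0.1954] [-179.9924    0.0001   69.5999] tq [-0.0866  0.0487  0.0452] F [-1.1799  0.6317 -2.9435] 11.031264066696167 0.015468898498505555
s -0.11088793555811216 lat 0.0012603571694844926
192 +++++++++++++++++++++++++--- ---++++-    --##+++++++++++++++
193 +++++++++++++++++++++++++-----------      -#++++++++++++++++
194 ++++++++++++++++++++++++---###-----      --#++++++++++++++++
195 ++++++++++++++++++++++++- -#####----     -#-++++++++++++++++
196 ++++++++++++++++++++++++---########---   ---++++++++++++++++
197 +++++++++++++++++++++++---###-----###----------+++++++++++++
198 +++++++++++++++++++++++- -###----------------  --+++++++++++
199 ++++++++++++++++++++++----##--------    ------- --++++++++++
200 ++++++++++++++++++++++- -###--------       -------++++++++++
201 ++++++++++++++++++++++---###-------          -- -##+++++++++
202 +++++++++++++++++++++---####-------             -##-++++++++
203 +++++++++++++++++++++- -###+++----              -##-++++++++
204 ++++++++++++++++++++----##+oOOO+--             -###+++++++++
205 ++++++++++++++++++++- -##+oOOOOo+---         
[... 2045 characters left out ...]
           --------------##-----------     -++++++
238                          ---------##--------------   -++++++
239                            -------##-    ---------   -++++++
240                               ---##-       ------   --++++++
241                                -----          ---  ---++++++
242                                  -                 ---++++++
243                                                    ---++++++
244                                                   ---+++++++
245                                                   ---+++++++
246                                                   ---+++++++
247 -                                                ----+++++++
```

step_arm --commands '[[[0.0158, 0, 0, 0, 0], [0.0158, 0, 0, -0.012, 0], [0.0158, 0, 0, 0.012, 0], [0.0158, 0, 0, -0.012, 0], [0.0158, 0, 0, 0.012, 0], [0.0158, 0, 0, -0.008, 0], [0.0158, 0, 0, 0.004, 0], [0.0158, 0, 0, 0, 0]]]'

```text
t: 41.75
tcp_pos: [0.5439, 0.0482, 0.1913]
eef_rot: [-3.141, -0.0, 1.215]
force: [0.3, -0.6, -3.2]
opening: 0.0156
grasp_force: 5.6
```

```bash
python3 st.py
python3 - <<'E'
from ray import *
from asc import asc
shot('side','sideM.png'); asc('sideM.png',220,280,196,248)
E
```

```text
41.75 [0.5439 0.0482 0.1913] [-179.9813   -0.0063   69.5928] tq [-0.0163 -0.0046 -0.0183] F [ 0.3053 -0.5722 -3.219 ] 5.5864837020635605 0.015558618107424016
s -0.11141682043973829 lat 0.001285159601130452
196 ++++++++++++++++++++++++++---###-------            -###-++++
197 ++++++++++++++++++++++++++--####-------            -###+++++
198 +++++++++++++++++++++++++---####------             -###+++++
199 +++++++++++++++++++++++++---####++----            --##-+++++
200 +++++++++++++++++++++++++---##+oOOO+--            -###++++++
201 ++++++++++++++++++++++++---##+oOOOOo+--           -###++++++
202 ++++++++++++++++++++++++---##+oOOOOOo---          -##-++++++
203 ++++++++++++++++++++++++---##oOOOOOOo+--    ---- --##+++++++
204 +++++++++++++++++++++++----##oOOOOOoo+----++O++- -###+++++++
205 +++++++++++++++++++++++---###oOOOOOoo###-OOOOOo---##-+++++++
206 +++++++++++++++++++++++---###+oOOOoo+###+OOOOOo---##-+++++++
207 +++++++++++++++++++++++---####-+oooo+-#-OOOOOO+--###++++++++
208 ++++++++++++++++++++++---#######-+ooo+-+OOOOOO---##-++++++++
209 ++++++++++++++++++++++---###---#-+OOOOoooOOOO
[... 1785 characters left out ...]
                             ---------     -++++++
238                                       ------------   -++++++
239                                          ---------   -++++++
240                                            ------   --++++++
241                                                --  ---++++++
242                                                    ---++++++
243                                                    ---++++++
244                                                   ---+++++++
245                                                   ---+++++++
246                                                   ---+++++++
247 -                                                ----+++++++
```

Run:
```python
from ray import *
from asc import asc
p=robot.state()['tcp_pos']+[0,0,.008]
for g in((-.095,.079),(-.086,.07)):
  for th in(25,30,35,40,45,50):
    R=Rotation.from_euler('ZYX',[np.radians(69.6),np.radians(th),0]).as_matrix()
    P=(np.array([(-48,34,46),(-48,-34,46),(43,34,4),(43,-34,4),(83,34,32),(83,-34,32)])/1000-[g[0],0,g[1]])@R.T+p
    print(g,th,proj('side',P).round(0).astype(int).tolist(),rk(P[4:].mean(0)))
asc('sideM.png',235,285,170,197)
```

```text
(-0.095, 0.079) 25 [[266, 204], [243, 196], [256, 238], [234, 230], [249, 250], [226, 241]] [30.  2. 81.]
(-0.095, 0.079) 30 [[267, 204], [244, 195], [258, 237], [235, 228], [250, 250], [228, 241]] [19.  2. 69.]
(-0.095, 0.079) 35 [[267, 203], [245, 195], [259, 235], [237, 227], [252, 248], [230, 240]] [ 7.  2. 59.]
(-0.095, 0.079) 40 [[268, 202], [245, 194], [261, 233], [239, 225], [254, 247], [232, 238]] [-5.  2. 49.]
(-0.095, 0.079) 45 [[269, 201], [246, 193], [263, 230], [241, 222], [256, 245], [234, 236]] [-19.   2.  40.]
(-0.095, 0.079) 50 [[269, 200], [247, 192], [265, 227], [243, 219], [258, 242], [236, 234]] [-33.   2.  33.]
(-0.086, 0.07) 25 [[267, 200], [244, 192], [257, 235], [234, 226], [249, 247], [226, 238]] [26.  2. 93.]
(-0.086, 0.07) 30 [[267, 200], [244, 192], [258, 233], [236, 225], [251, 246], [228, 237]] [16.  2. 82.]
(-0.086, 0.07) 35 [[268, 199], [245, 191], [260, 232], [237, 223], [252, 245], [230, 237]] [ 5.  2. 71.]
(-0.086, 0.07) 40 [[268, 199], [245, 191], [261, 230], [239, 222], [254, 244], [232, 235]] [-6.  2. 61.]
(-0.086, 0.07) 45 [[269, 198], [246, 1
[... 962 characters left out ...]
+++++++####+++##-#####++++++++++++++++++
185 +++++++++++++++++-###+++-#-#####++++++++++++++++++
186 +++++++++++++++++-###+++-#-######+++++++++++++++++
187 ++++++++++++++----####++-#-#####++++++++++++++++++
188 +++++++++++++------####----#####++++++++++++++++++
189 +++++++++++++-- -----##-----####++++++++++++++++++
190 +++++++++++++-----------   --##-++++++++++++++++++
191 ++++++++++++---###------     -##-+++++++++++++++++
192 ++++++++++++---#####----     -####-+++++++++++++++
193 ++++++++++++---########--    ----###---+++++++++++
194 +++++++++++---####----#-        ----###--+++++++++
195 +++++++++++---####------          ---###-+++++++++
196 +++++++++++---###-------            -###-+++++++++
```

step_arm --commands '[[[0.0158, 0, 0.002, 0, 0], [0.0158, 0.001, 0.003, 0, 0], [0.0158, 0.001, 0.003, 0, 0], [0.0158, 0, 0, 0, 0], [0.0158, 0, 0, 0, 0], [0.0158, 0, 0, 0, 0], [0.0158, 0, 0, 0, 0], [0.0158, 0, 0, 0, 0]]]'

```text
t: 42.6
tcp_pos: [0.546, 0.0561, 0.1913]
eef_rot: [3.142, -0.0, 1.214]
force: [0.1, 0.9, -3.0]
opening: 0.0157
grasp_force: 5.6
```

```bash
python3 st.py
python3 - <<'E'
from ray import *
from asc import asc
shot('side','sideN.png'); asc('sideN.png',220,280,196,255)
E
```

```text
42.6 [0.546  0.0561 0.1913] [179.9974  -0.0019  69.5848] tq [ 0.0093 -0.0264 -0.0354] F [ 0.1014  0.8647 -3.0169] 5.567946285009384 0.015665160910360604
s -0.10333101351810925 lat 0.002124586422304016
196 ++++++++++++++++++++++++++---###-------      -----###--+++++
197 +++++++++++++++++++++++++---####------          ---###-+++++
198 +++++++++++++++++++++++++---###-------            --##-+++++
199 +++++++++++++++++++++++++---###-------            --##-+++++
200 ++++++++++++++++++++++++---####------             -###++++++
201 ++++++++++++++++++++++++---####++-----            -##-++++++
202 ++++++++++++++++++++++++---##+oOOOo---           --##-++++++
203 +++++++++++++++++++++++---###ooOOOOo--           -###+++++++
204 +++++++++++++++++++++++---##+oOOOOOo+--          -###+++++++
205 +++++++++++++++++++++++---##oOOOOOOo+---   ---- --##-+++++++
206 +++++++++++++++++++++++--###oOOOOOOo+#--- +O++- -###++++++++
207 ++++++++++++++++++++++---###+OOOOOoo#---+OOOOo---###++++++++
208 ++++++++++++++++++++++---####oOOOoo+#--+OOOOOo---##-++++++++
209 ++++++++++++++++++++++---####-+oooo+---OOOOOO+--##
[... 2235 characters left out ...]
                                         --+++++++
245                                                   ---+++++++
246                                                   ---+++++++
247 -                                                ----+++++++
248 ----                                             ---++++++++
249 -------                                 -       ----++++++++
250 ----------                              -      ----+++++++++
251 -------------                          --      ----+++++++++
252   --------------                       --     ----++++++++++
253     --------------                     --     ----++++++++++
254        -------------                         ----+++++++++++
```

```bash
python3 - <<'E'
from ray import *
p=robot.state()['tcp_pos']+[0,0,.008]
g=(-.090,0,.074)
for th in range(10,61,5):
    R=Rotation.from_euler('ZYX',[np.radians(69.6),np.radians(th),0]).as_matrix()
    P=(np.array([(-20,0,17.5),(34,0,17.5),(-48,34,46),(-48,-34,46),(40,34,46),(40,-34,46),(67,34,54),(67,-34,54),(83,34,32),(83,-34,32)])/1000-g)@R.T+p
    q=proj('side',P).round(0).astype(int); print(th,'floorvec',(q[1]-q[0]).tolist(),'b',q[0].tolist(),'back',q[2:4].tolist(),'mid',q[4:6].tolist(),'rampwall',q[6:8].tolist(),'lip',q[8:].tolist(),rk(P[-1])[[0,2]])
E
python3 asc.py sideN.png 230 285 180 197; python3 asc.py topN.png 200 201 1 2 2>/dev/null; python3 obs.py N 195 250 190 240
```

```text
10 floorvec [-9, 16] b [249, 215] back [[264, 205], [241, 197]] mid [[251, 233], [227, 224]] rampwall [[246, 241], [222, 231]] lip [[244, 249], [220, 240]] [ 60. 128.]
15 floorvec [-8, 17] b [250, 214] back [[265, 205], [241, 197]] mid [[251, 234], [228, 225]] rampwall [[247, 242], [223, 233]] lip [[245, 250], [222, 241]] [ 53. 114.]
20 floorvec [-8, 18] b [251, 213] back [[265, 205], [242, 196]] mid [[252, 234], [229, 226]] rampwall [[248, 243], [224, 234]] lip [[247, 251], [223, 242]] [ 45. 101.]
25 floorvec [-8, 18] b [252, 212] back [[266, 204], [243, 196]] mid [[253, 235], [230, 226]] rampwall [[249, 244], [225, 235]] lip [[248, 251], [225, 242]] [36. 88.]
30 floorvec [-7, 18] b [253, 211] back [[266, 204], [243, 196]] mid [[254, 234], [231, 226]] rampwall [[250, 244], [227, 235]] lip [[250, 250], [227, 241]] [26. 76.]
35 floorvec [-7, 18] b [254, 210] back [[267, 203], [244, 195]] mid [[256, 234], [233, 225]] rampwall [[251, 243], [229, 235]] lip [[251, 249], [229, 240]] [14. 66.]
40 floorvec [-6, 18] b [255, 208] back [[267, 202], [244, 194]] mid [[257, 233], [234, 225]] rampw
[... 4059 characters left out ...]
         -++++---#####++++++++++++++ ---
229      ----              -++++++++++##+++++++++++++++++++
230      ----+++           -+++++++++++++++++++++++++++++++
231      ----+++++         -+++++++++++++++++++++++++++++++
232      ----++++++++     -++++++++++++++++++++++++++++++++
233      ----++++++++++    ++++++++++++++++++++++++++++++++
234      ----++++++++++++++++++++++++++++++++++++++++++++++
235      ----++++++++++++++++++++++++++++++++++++++++++++++
236      ----++++++++++++++++++++++++++++++++++++++++++++++
237      ----++++++++++++++++++++++++++++++++++++++++++++++
238      ----++++++++++++++++++++++++++++++++++++++++++++++
239      ----++++++++++++++++++++++++++++++++++++++++++++++
```

step_arm --commands '[[[0.0157, 0.004, 0.011, 0.008, 0], [0.0157, -0.004, -0.011, -0.008, 0], [0.0157, 0.005, 0.013, 0.012, 0], [0.0157, -0.005, -0.013, -0.012, 0], [0.0157, 0.005, 0.013, 0.014, 0], [0.0157, -0.005, -0.013, -0.014, 0], [0.0157, 0, 0, 0, 0], [0.0157, 0, 0, 0, 0]]]'

```text
t: 43.5
tcp_pos: [0.5457, 0.0561, 0.1909]
eef_rot: [-3.141, 0.0, 1.214]
force: [-0.2, -0.2, -3.3]
opening: 0.0157
grasp_force: 6.2
```

```bash
python3 st.py
python3 - <<'E'
from ray import *
from asc import asc
shot('side','sideO.png'); asc('sideO.png',220,280,186,255)
E
```

```text
43.5 [0.5457 0.0561 0.1909] [-179.9441    0.0168   69.5613] tq [0.0085 0.0011 0.0197] F [-0.2016 -0.2236 -3.3397] 6.164010688662529 0.015678484187120954
s -0.10340196201127205 lat 0.0023727479489154962
186 +++++++++++++++++++++++++++++++#####++###-####++++++++++++++
187 +++++++++++++++++++++++++++++++--##+++########++++++++++++++
188 +++++++++++++++++++++++++++++++--##+++-########+++++++++++++
189 ++++++++++++++++++++++++++++++++-##+++-########+++++++++++++
190 ++++++++++++++++++++++++++++-----##+++-#-#####-+++++++++++++
191 +++++++++++++++++++++++++++-----####------####++++++++++++++
192 +++++++++++++++++++++++++++-  -----##--  ---##++++++++++++++
193 +++++++++++++++++++++++++++-----  ----     -##++++++++++++++
194 ++++++++++++++++++++++++++---###---  -     -##++++++++++++++
195 ++++++++++++++++++++++++++---####-----     -###-++++++++++++
196 ++++++++++++++++++++++++++---###--#----    ---###--+++++++++
197 +++++++++++++++++++++++++----###----##-      ----##---++++++
198 +++++++++++++++++++++++++---###--------         ---###-+++++
199 +++++++++++++++++++++++++---###-------           
[... 2886 characters left out ...]
                                         --+++++++
245                                                   ---+++++++
246                                                   ---+++++++
247 -                                                ----+++++++
248 ----                                             ---++++++++
249 -------                                 -       ----++++++++
250 ----------                              -      ----+++++++++
251 -------------                          --      ----+++++++++
252   --------------                       --     ----++++++++++
253     --------------                     --     ----++++++++++
254        -------------                         ----+++++++++++
```

Run:
```python
from ray import *
p=robot.state()['tcp_pos']+[0,0,.008]; G=rk(p)
for uv in((249,236.5),(249,239)):
  for z in np.arange(.03,.12,.01):
    q=rk(ray('side',uv,z)); d=q-G; print(uv,round(z,3),q,'dist',np.hypot(d[0],d[2]).round(0),'tilt',(np.degrees(np.arctan2(-d[2],d[0]))-14.8).round(0))
b=ray('side',(253.5,223),.06);print(G,[rk(ray('side',(253.5,222.5),z)) for z in(.05,.07,.09)],[rk(ray('side',(258,208),z)) for z in(.05,.07,.09,.11)])
```

```text
(249, 236.5) 0.03 [-42.   4.  30.] dist 180.0 tilt 55.0
(249, 236.5) 0.04 [-36.   7.  40.] dist 173.0 tilt 52.0
(249, 236.5) 0.05 [-30.   9.  50.] dist 166.0 tilt 49.0
(249, 236.5) 0.06 [-24.  12.  60.] dist 160.0 tilt 46.0
(249, 236.5) 0.07 [-18.  15.  70.] dist 154.0 tilt 42.0
(249, 236.5) 0.08 [-12.  18.  80.] dist 150.0 tilt 38.0
(249, 236.5) 0.09 [-5. 21. 90.] dist 147.0 tilt 33.0
(249, 236.5) 0.1 [  1.  24. 100.] dist 144.0 tilt 29.0
(249, 236.5) 0.11 [  7.  27. 110.] dist 141.0 tilt 24.0
(249, 239) 0.03 [-35.   7.  30.] dist 182.0 tilt 53.0
(249, 239) 0.04 [-29.  10.  40.] dist 175.0 tilt 50.0
(249, 239) 0.05 [-23.  13.  50.] dist 169.0 tilt 47.0
(249, 239) 0.06 [-16.  16.  60.] dist 164.0 tilt 43.0
(249, 239) 0.07 [-10.  19.  70.] dist 159.0 tilt 39.0
(249, 239) 0.08 [-4. 21. 80.] dist 155.0 tilt 35.0
(249, 239) 0.09 [ 2. 24. 90.] dist 151.0 tilt 31.0
(249, 239) 0.1 [  8.  27. 100.] dist 149.0 tilt 27.0
(249, 239) 0.11 [ 14.  30. 110.] dist 147.0 tilt 22.0
[-103.    2.  199.] [array([-79.,   1.,  50.]), array([-66.,   7.,  70.]), array([-53.,  13.,  90.])] [array([-133.,   -9.,   50.]), array([-119.,   -3.,   70.]), array([-104.,    3.,   90.]), array([-90.,   9., 110.])]
```

step_arm --commands '[[[0.0157, 0.014, -0.005, 0, 4], [0.0157, -0.028, 0.01, 0, -8], [0.0157, 0.028, -0.01, 0.004, 8], [0.0157, -0.028, 0.01, 0, -8], [0.0157, 0.028, -0.01, 0.004, 8], [0.0157, -0.014, 0.005, 0, -4], [0.0157, 0, 0, 0, 0], [0.0157, 0, 0, 0, 0]]]'

```text
t: 44.35
tcp_pos: [0.5465, 0.0564, 0.2008]
eef_rot: [3.139, -0.001, 1.216]
force: [0.3, 0.2, -0.0]
opening: 0.0164
grasp_force: 0.0
```

```bash
python3 st.py
python3 - <<'E'
from ray import *
from asc import asc
shot('side','sideP.png'); asc('sideP.png',220,280,186,255)
E
```

```text
44.35 [0.5465 0.0564 0.2008] [179.8605  -0.0619  69.6648] tq [ 0.0576 -0.0557 -0.0182] F [ 0.2665  0.2485 -0.0034] 0.0 0.016388498533713512
s -0.10285530833251538 lat 0.0017194398488899962
186 +++++++++++++++++++++++++++++++-###++++#-####+++++++++++++++
187 ++++++++++++++++++++++++++++++++-#+++++#-####+++++++++++++++
188 +++++++++++++++++++++++++++++++++++++++#####++++++++++++++++
189 +++++++++++++++++++++++++++++++++++++++####+++++++++++++++++
190 ++++++++++++++++++++++++++++++++++++++++--++++++++++++++++++
191 ++++++++++++++++++++++++++++++++++++++++++++++++++++++++++++
192 ++++++++++++++++++++++++++++++++++++++++++++++++++++++++++++
193 ++++++++++++++++++++++++++++++++++++++++++++++++++++++++++++
194 ++++++++++++++++++++++++++++++++++++++++++++++++++++++++++++
195 ++++++++++++++++++++++++++++++++++++++++++++++++++++++++++++
196 ++++++++++++++++++++++++++++++++++++++++++++++++++++++++++++
197 ++++++++++++++++++++++++++++++++++++++++++++++++++++++++++++
198 ++++++++++++++++++++++++++++++++++++++++++++++++++++++++++++
199 ++++++++++++++++++++++++++++++++++++++++++++++++++++++++++++
2
[... 2873 characters left out ...]
                                         --+++++++
245                                                   ---+++++++
246                                                   ---+++++++
247 -                                                ----+++++++
248 ----                                             ---++++++++
249 -------                                 -       ----++++++++
250 ----------                              -      ----+++++++++
251 -------------                          --      ----+++++++++
252   --------------                       --     ----++++++++++
253     --------------                     --     ----++++++++++
254        -------------                         ----+++++++++++
```

Run:
```python
from ray import *
from asc import asc
asc('sideP.png',230,330,196,236)
shot('top','topP.png'); asc('topP.png',200,290,185,250)
```

```text
196 ++++++++++++++++++++++++++++++++++++++++++++++++++++++++++++++++++++++++++++++++++++++++++++++++++++
197 ++++++++++++++++++++++++++++++++++++++++++++++++++++++++++++++++++++++++++++++++++++++++++++++++++++
198 ++++++++++++++++++++++++++++++++++++++++++++++++++++++++++++++++++++++++++++++++++++++++++++++++++++
199 ++++++++++++++++++++++++++++++++++++++++++++++++++++++++++++++++++++++++  ++++++++++++++++++++++++++
200 +++++++++++++++++++++++++++++++++++++++++++++++++++++++++++++++++++++++   -+++++++++++++++++++++++++
201 +++++++++++++++++++++++++++++++++++++++++++++++++++++++++++++++++++++    -----++++++++++++++++++++++
202 ++++++++++++++++++++++++++++++++++++++++++++++++++++++++++++++++++++     ------+++++++++++++++++++++
203 +++++++++++++-----+++++++++++++++++++++++++++++++++++++++++++++++++      ------+++++++++++++++++++++
204 ++++++++++++-####---++---------------------------    +++++++++++++      -------+++++++++++++++++++++
205 +++++++++++########----###-######------------------  +++++++++++      ---------+++++++++++++++++++++
206 ++++++++++#########################-----------
[... 8574 characters left out ...]
-------            --++++++++++++++
243 ----++++++++++++++++++++++++++++++  ----------- -  --+++++++++            --++++++++++++++
244 ----+++++++++++++++++++++++++++++++++++++++++      -++++++++++            --++++++++++++++
245 ----+++++++++++++++++++++++++++++++++++++++++       ++++++++++-           --++++++++++++++
246 ----+++++++++++++++++++++++++++++++++++++++++      -++++++++++-           --++++++++++++++
247 ----+++++++++++++++++++++++++++++++++++++++++      -++++++++++-           -- +++++++++++++
248 ----+++++++++++++++++++++++++++++++++++++++++      -++++++++++-           ---+++++++++++++
249 ----+++++++++++++++++++++++++++++++++++++++++      -+++++++++--         ----##++++++++++++
```

Run:
```python
from ray import *
from asc import asc
print('back',ray('top',(247,241.5),.046).round(4),'hend top?')
asc('topP.png',235,270,240,285)
for uv in((304,201),(302,202)): print('side hend',ray('side',uv,.098).round(4))
print('side back L/R',ray('side',(279,205),.046).round(4),ray('side',(284,204.5),.046).round(4))
```

```text
back [0.472  0.0366 0.046 ] hend top?
240  -------------                     
241    -                 --- -         
242    -------  ---------------        
243  ----------- -  --+++++++++        
244 ++++++++++      -++++++++++        
245 ++++++++++       ++++++++++-       
246 ++++++++++      -++++++++++-       
247 ++++++++++      -++++++++++-       
248 ++++++++++      -++++++++++-       
249 ++++++++++      -+++++++++--       
250 ++++++++++      -++++++++-#--------
251 ++++++++++      -++++++++-#--------
252 ++++++++++      -++++++++-#--------
253 ++++++++++      -++++++++-##-------
254 ++++++++++      -++++++++-##-------
255 ++++++++++      -++++++++-##-------
256 ++++++++++      -++++++++-##-------
257 ++++++++++      -+++++++++-#-------
258 ++++++++++      --++++++++ --#-----
259 ++++++++++      --+++++++++ ---  --
260 ++++++++++      --+++++++++ -      
261 ++++++++++      --++++++++++       
262 ++++++++++       -++++++++++       
263 ++++++++++       -++++++++++       
264 ++++++++++      - ++++++++++       
265 ++++++++++    --- ++++++++++       
266 ++++++++++   ---- 
[... 163 characters left out ...]
+++++++--     
271 O+++++++++++++++++++++++++++--     
272 O+++++++++++++++++++++++++++--     
273 oo++++++++++++++++++++++++++--     
274 oO++O+++++++++++++++++++++++--     
275 +++++O++++++++++++++++++++++--     
276 +++++O++++++++++      --------     
277 ++++++--              --------     
278 - -----------------------------    
279 -------------------------------    
280 -------------------------------    
281 -------------------------------    
282 -------------------------------    
283 -------------------------------    
284 -------------------------------    
side hend [0.4152 0.0269 0.098 ]
side hend [0.4209 0.031  0.098 ]
side back L/R [0.4847 0.0058 0.046 ] [0.4699 0.0029 0.046 ]
```

step_arm --commands '[[[0.0854, -0.01, -0.01, 0, -8.5], [0.0854, -0.02, -0.01, 0, -8.5], [0.0854, -0.02, -0.01, -0.005, -8.5], [0.0854, -0.02, -0.01, -0.01, -8.5], [0.0854, -0.02, -0.005, -0.01, -8.5], [0.0854, -0.02, 0, -0.01, -8.5], [0.0854, -0.01, 0, -0.005, -8.5], [0.0854, 0, 0, 0, -8.5]]]'

```text
t: 45.25
tcp_pos: [0.425, 0.0111, 0.1594]
eef_rot: [3.142, -0.001, 0.022]
force: [-0.4, -1.2, 0.4]
opening: 0.0853
grasp_force: 0.0
```

Run:
```python
from ray import *
print(ray('top',(248.5,270),.1).round(4),ray('top',(248,255),.075).round(4),ray('top',(247.8,244),.05).round(4))
```

```text
[0.4014 0.0328 0.1   ] [0.4373 0.034  0.075 ] [0.4655 0.0346 0.05  ]
```

step_arm --commands '[[[0.0854, 0, 0.021, -0.01, 0], [0.0854, 0, 0.001, -0.038, 0], [0.0854, 0, 0, -0.034, 0], [0.04, 0, 0, -0.004, 0], [0, 0, 0, 0, 0], [0, 0, 0, 0, 0], [0, 0, 0, 0, 0], [0, 0, 0, 0, 0]]]' --grip_force 110

```text
t: 46.05
tcp_pos: [0.4268, 0.0332, 0.0753]
eef_rot: [-3.141, -0.003, 0.028]
force: [-0.4, 1.1, 7.0]
opening: 0.0145
grasp_force: 107.0
```

step_arm --commands '[[[0, 0, 0, 0, 0], [0, 0, 0, 0.008, 0], [0, 0, 0, 0.014, 0], [0, 0.002, -0.01, 0.016, 2], [0, 0.004, -0.018, 0.012, 5], [0, 0.006, -0.02, 0, 8], [0, 0.008, -0.02, 0, 8], [0, 0.008, -0.02, 0, 8]]]'

```text
t: 46.85
tcp_pos: [0.4542, -0.0558, 0.1243]
eef_rot: [3.141, -0.0, 0.575]
force: [0.8, 0.1, -4.1]
opening: 0.0142
grasp_force: 107.3
```

```bash
python3 st.py
```

```text
46.85 [ 0.4542 -0.0558  0.1243] [179.9667  -0.0104  32.9233] tq [-0.1214  0.168   0.0198] F [ 0.8328  0.1165 -4.0741] 107.34405398368835 0.014202393078907792
s -0.2404107102894873 lat 0.04838857842529093
```

step_arm --commands '[[[0, 0.009, -0.004, 0, 8], [0, 0.01, -0.003, 0, 8], [0, 0.01, -0.003, 0, 8], [0, 0.01, -0.002, 0, 7], [0, 0.008, 0, -0.006, 5.5], [0, 0.001, 0, -0.01, 0], [0, 0, 0, -0.008, 0], [0, 0, 0, -0.005, 0]]]'

```text
t: 47.65
tcp_pos: [0.5012, -0.0671, 0.0933]
eef_rot: [-3.14, 0.001, 1.204]
force: [-2.2, -6.3, 4.3]
opening: 0.0141
grasp_force: 108.0
```

```bash
python3 st.py; python3 obs.py Q 210 258 190 232
```

```text
47.65 [ 0.5012 -0.0671  0.0933] [-179.9118    0.0705   68.9711] tq [-0.3184  0.2164  0.0545] F [-2.1831 -6.3173  4.3391] 107.98195838928223 0.01412802088803096
s -0.23445024460371544 lat 0.00048753136077676895
190                         -+++++++++++++++++++++++
191                        --+++++++++++++++++++++++
192                        -++++++++++++++++++++++++
193                       --++++++++++++++++++++++++
194                      ----+++++++++++++++++++++++
195                   ----------++++++++++++++++++++
196                   -----------+++++++++++++++++++
197                  ---------------++++++++++++++++
198                  ------------------+++++++++++++
199                 ---------------------+++++++++++
200                 ------------------------++++++++
201                 --------------------------++++++
202                ------------------------------+++
203                ---------------------------------
204               ----------------------------------
205               -----------------+o++-------------
206               ---------------ooooooo--
[... 634 characters left out ...]
---++O+O+---
219              ----------+OO++++O++-----+O+++OOo+-
220            ------------+OO+++OOo+-----+O++++OOo-
221             -----------+ooOOOooo-----+OO++++OOo-
222            -++++---------+ooooo+---- +OO++++OOo-
223            -+++++------  ---+++----- +OO+++OOoo-
224           -++++++++++----   ----------+OOOOOoo+-
225           -++++++++++++-----  ------- -+OOoooo--
226           -++++++++++++++------   --- --+ooo+---
227          -++++++++++++++++++-----       --------
228          -+++++++++++++++++++++-----    --------
229         -++++++++++++++++++++++++------   ------
230         -+++++++++++++++++++++++++++-----    ---
231         -++++++++++++++++++++++++++++++-----  -
```

step_arm --commands '[[[0.015, 0, 0, 0.01, 0], [0.0154, 0.003, 0.007, 0.01, 0], [0.0156, 0.004, 0.009, 0.009, 0], [0.0158, 0.003, 0.008, 0, 0], [0.0158, 0, 0, 0, 0], [0.0158, 0.001, 0.004, 0.005, 0], [0.0158, 0.001, 0.004, 0.006, 0], [0.0158, 0.002, 0.004, 0.006, 0]]]' --grip_force 20

```text
t: 48.5
tcp_pos: [0.5158, -0.0304, 0.1404]
eef_rot: [-3.141, -0.0, 1.206]
force: [0.3, -0.2, -2.5]
opening: 0.0155
grasp_force: 10.3
```

step_arm --commands '[[[0.0158, 0.002, 0.004, 0.006, 0], [0.0158, 0.002, 0.005, 0.006, 0], [0.0158, 0.002, 0.005, 0.006, 0], [0.0158, 0.002, 0.006, 0.006, 0], [0.0158, 0.002, 0.006, 0.006, 0], [0.0158, 0.002, 0.006, 0.005, 0], [0.0158, 0.002, 0.006, 0.005, 0], [0.0158, 0.002, 0.006, 0.005, 0]]]'

```text
t: 49.3
tcp_pos: [0.5321, 0.0137, 0.1855]
eef_rot: [-3.141, 0.0, 1.206]
force: [0.5, 0.1, -3.7]
opening: 0.0157
grasp_force: 11.0
```

```bash
python3 st.py
python3 - <<'E'
from ray import *
from asc import asc
shot('side','sideR.png'); asc('sideR.png',220,285,180,248)
E
```

```text
49.3 [0.5321 0.0137 0.1855] [-179.9831    0.0049   69.0945] tq [-0.13    0.0433  0.0005] F [ 0.5214  0.0878 -3.7005] 10.987813621759415 0.01574292614684561
s -0.14791242203653335 lat 0.0001461673331349181
180 +++++++++++++++++++++++++++++++++++++++++--#-#####+++++++++++++++
181 +++++++++++++++++++++++++++++++++++++++++----####++++++++++++++++
182 +++++++++++++++++++++++++++++++++++++++++-----###++++++++++++++++
183 +++++++++++++++++++++++++++++++++++++++++-----###++++++++++++++++
184 +++++++++++++++++++++++++++++++++++++++++-----###++++++++++++++++
185 +++++++++++++++++++++++++++++++++++++++++-----###++++++++++++++++
186 +++++++++++++++++++++++++++++++++++++++++-----###++++++++++++++++
187 ++++++++++++++++++++++++++++++---+++++++------###++++++++++++++++
188 ++++++++++++++++++++++++++++++------++++-   ---##++++++++++++++++
189 +++++++++++++++++++++++++++++-----------      -#-++++++++++++++++
190 +++++++++++++++++++++++++++++- ------ --      -#+++++++++++++++++
191 +++++++++++++++++++++++++++++---###-----      -#+++++++++++++++++
192 ++++++++++++++++++++++++++++---######----    ---+++
[... 3164 characters left out ...]

238                                      -------------   -+++++++++++
239                                      --- ---------   -+++++++++++
240                                            ------   --+++++++++++
241                                               ---  ---+++++++++++
242                                                    ---+++++++++++
243                                                    --++++++++++++
244                                                    --++++++++++++
245                                                   ---++++++++++++
246                                                   ---++++++++++++
247 -                                                ----++++++++++++
```

step_arm --commands '[[[0.0158, 0.005, 0.012, 0, 0], [0.0158, 0.005, 0.012, 0, 0], [0.0158, 0.005, 0.012, 0, 0], [0.0158, 0.004, 0.011, 0.003, 0], [0.0158, 0.004, 0.01, 0.005, 0], [0.0158, 0.004, 0.01, 0.005, 0], [0.0158, 0.003, 0.01, 0.005, 0], [0.0158, 0, 0, 0, 0]]]'

```text
t: 50.15
tcp_pos: [0.5624, 0.0918, 0.2034]
eef_rot: [-3.141, -0.001, 1.208]
force: [0.1, -0.2, -2.1]
opening: 0.016
grasp_force: 10.0
```

```bash
python3 st.py
python3 - <<'E'
from ray import *
from asc import asc
shot('side','sideS.png'); asc('sideS.png',200,285,190,260)
E
```

```text
50.15 [0.5624 0.0918 0.2034] [-179.9925   -0.0441   69.1904] tq [-0.031   0.0318  0.0184] F [ 0.1124 -0.2466 -2.058 ] 9.95319664478302 0.015964320324364067
s -0.06415749877801805 lat -0.0006104833590503435
190 +++++++++++++++++++++++++++++++++++++++++++#######################+++++++++++++++++++
191 +++++++++++++++++++++++++++++++++++++++++++#####################+++++++++++++++++++++
192 +++++++++++++++++++++++++++++++++++++++++++##########-#####++++++++++++++++++++++++++
193 +++++++++++++++++++++++++++++++++++++++++++#####+####-#####++++++++++++++++++++++++++
194 ++++++++++++++++++++++++++++++++++++++++++++--##++###--####++++++++++++++++++++++++++
195 ++++++++++++++++++++++++++++++++++++++++++++--##++-########++++++++++++++++++++++++++
196 ++++++++++++++++++++++++++++++++++++++++++++--#+++-#########+++++++++++++++++++++++++
197 ++++++++++++++++++++++++++++++++++++++++++++++++++-#########+++++++++++++++++++++++++
198 ++++++++++++++++++++++++++++++++++++++++++++---++++-#--#####+++++++++++++++++++++++++
199 ++++++++++++++++++++++++++++++++++++++++----####-------####+++++++++++++++++++++
[... 4705 characters left out ...]
       --------------                      ----    ----+++++++++++++++
253 ----                    --------------                    -----   ----+++++++++++++++
254 -++-                       -------------                  -----  ----++++++++++++++++
255 ++++--                       -------------               ------ ----+++++++++++++++++
256 ++++++--                        ----------               -----------+++++++++++++++++
257 ++++++++---                       -------               -----------++++++++++++++++++
258 -+++++++++--                        -----              ------------++++++++++++++++++
259 ---+++++++++--                         --              -----------+++++++++++++++++++
```

step_arm --commands '[[[0, -0.002, -0.006, 0.004, 0], [0, -0.004, -0.01, 0.012, 0], [0, -0.006, -0.016, 0.014, 0], [0, -0.01, -0.028, 0.002, 0], [0, -0.011, -0.028, 0, 0], [0, -0.011, -0.028, 0, 0], [0, -0.011, -0.028, 0, 0], [0, -0.009, -0.024, -0.015, 0]]]' --grip_force 30

```text
t: 51.0
tcp_pos: [0.4976, -0.0809, 0.2246]
eef_rot: [3.135, -0.0, 1.204]
force: [1.1, 0.1, -1.7]
opening: 0.0158
grasp_force: 29.9
```

step_arm --commands '[[[0, -0.003, -0.01, -0.02, 0], [0, -0.003, -0.008, -0.02, 0], [0, -0.004, -0.01, -0.012, 0], [0, -0.005, -0.014, -0.007, 0], [0, -0.005, -0.014, -0.007, 0], [0, -0.005, -0.013, -0.008, 0], [0, -0.005, -0.013, -0.009, 0], [0, -0.004, -0.012, -0.01, 0]]]'

```text
t: 51.8
tcp_pos: [0.4643, -0.1749, 0.1305]
eef_rot: [3.136, 0.003, 1.205]
force: [-5.8, -6.1, 14.6]
opening: 0.0159
grasp_force: 29.5
```

```bash
python3 st.py; python3 tilt.py x | grep -v balls
```

```text
51.8 [ 0.4643 -0.1749  0.1305] [179.6727   0.1891  69.0278] tq [-0.5281  1.0672  0.0374] F [-5.8045 -6.0956 14.5703] 29.49127972126007 0.01586019380201375
s -0.34826837935447574 lat -0.003130629497192672
51.8 [ 0.46430776 -0.17489803  0.13051111] [-5.80451258 -6.09564949 14.57026361] [-0.52813785  1.06719349  0.03736855] 29.49127972126007 0.01586019380201375
side 0.73 [266.4, 135.1, 298.0, 202.1] [(np.float64(0.85), 38), (np.float64(0.84), 40), (np.float64(0.84), 42), (np.float64(0.83), 36)]
top 0.56 [285.0, 220.1, 330.7, 256.9] [(np.float64(0.84), 34), (np.float64(0.83), 36), (np.float64(0.82), 32), (np.float64(0.81), 38)]
```

step_arm --commands '[[[0, -0.003, -0.009, -0.005, 0], [0, -0.004, -0.009, -0.006, 0], [0, -0.003, -0.009, -0.007, 0], [0, -0.003, -0.008, -0.008, 0], [0, -0.003, -0.008, -0.008, 0], [0, -0.003, -0.007, -0.009, 0], [0, -0.002, -0.006, -0.009, 0], [0, 0, 0, -0.002, 0]]]'

```text
t: 52.9
tcp_pos: [0.4424, -0.2296, 0.0735]
eef_rot: [3.141, 0.002, 1.205]
force: [-6.5, -2.9, 15.4]
opening: 0.0152
grasp_force: 30.6
```

```bash
python3 st.py; python3 tilt.py x | grep -v balls
```

```text
52.9 [ 0.4424 -0.2296  0.0735] [179.9839   0.1337  69.0247] tq [-0.4201  1.1021 -0.016 ] F [-6.4706 -2.8881 15.3714] 30.561904907226562 0.015236170575106182
s -0.407225341453104 lat -0.0019690589162535133
52.9 [ 0.44237852 -0.2296393   0.07351928] [-6.4706445  -2.888079   15.37138473] [-0.42013671  1.10206181 -0.01603735] 30.561904907226562 0.015236170575106182
top 0.56 [289.1, 220.8, 348.3, 262.2] [(np.float64(0.9), 14), (np.float64(0.89), 12), (np.float64(0.86), 10), (np.float64(0.86), 16)]
```

step_arm --commands '[[[0, -0.002, -0.004, -0.005, 0], [0, -0.001, -0.003, -0.005, 0], [0, -0.001, -0.002, -0.004, 0], [0, 0, 0, 0, 0], [0.03, 0, 0, 0, 0], [0.06, 0, 0, 0, 0], [0.07, 0, 0, 0, 0], [0.07, 0, 0, 0.01, 0]]]'

```text
t: 54.0
tcp_pos: [0.4378, -0.2358, 0.0671]
eef_rot: [-3.137, -0.001, 1.206]
force: [0.2, -0.3, 0.5]
opening: 0.0699
grasp_force: 0.0
```

step_arm --commands '[[[0.0854, 0, 0, 0.02, 0], [0.0854, 0, 0, 0.03, 0], [0.0854, 0, 0, 0.03, 0], [0.0854, 0, 0, 0.03, 0], [0.0854, -0.01, -0.03, 0.02, 0], [0.0854, -0.01, -0.03, 0.01, 0], [0.0854, 0, 0, 0, 0], [0.0854, 0, 0, 0, 0]]]'

```text
t: 54.8
tcp_pos: [0.4189, -0.297, 0.2095]
eef_rot: [3.141, -0.0, 1.205]
force: [0.5, -0.3, -0.0]
opening: 0.0855
grasp_force: 0.0
```

```bash
python3 st.py
python3 - <<'E'
from ray import *
from asc import asc
shot('side','sideT.png'); shot('top','topT.png'); asc('topT.png',270,350,205,275); asc('topT.png',165,240,170,238)
E
```

```text
54.8 [ 0.4189 -0.297   0.2095] [179.9935  -0.0271  69.0278] tq [-0.0299 -0.0437 -0.0213] F [ 0.5418 -0.3094 -0.0408] 0.0 0.08550147397133688
s -0.4785488540446248 lat -0.0038243883205178464
205 ++++++++++++++++++++++++++++++++++++++++++++++++++++++++++++++++++++++++++++++++
206 ++++++++++++++++++++++++++++++++++++++++++++++++++++++++++++++++++++++++++++++++
207 ++++++++++++++++++++++++++++++++++++++++++++++++++++++++++++++++++++++++++++++++
208 ++++++++++++++++++++++++++++++++++++++++++++++++++++++++++++++++++++++++++++++++
209 ++++++++++++++++++++++++++++++++++++++++++++++++++++++++++++++++++++++++++++++++
210 ++++++++++++++++++++++++++++++++++++++++++++++++++++++++++++++++++++++++++++++++
211 ++++++++++++++++++++++++++++++++++++++++++++++++++++++++++++++++++++++++++++++++
212 ++++++++++++++++++++++++++++++++++++++++++++++++++++++++++++++++++++++++++++++++
213 ++++++++++++++++++++++++++++++++++++++++++++++++++++++++++++++++++++++++++++++++
214 ++++++++++++++++++++++++++++++++++++++++++++++++++++++++++++++++++++++++++++++++
215 ++++++++++++++++++++++++++++++++++++++++++++++++++++++++
[... 9779 characters left out ...]
++++++++++++++++++++++++              -+++++++++++++++++++++
230 ++++++++++++++++++++++++++++++++++++++++++           -+++++++++++++++++++++
231 ++++++++++++++++++++++++++++++++++++++++++++         -+++++++++++++++++++++
232 +++++++++++++++++++++++++++++++++++++++++++++++     -++++++++++++++++++++++
233 +++++++++++++++++++++++++++++++++++++++++++++++++    ++++++++++++++++++++++
234 +++++++++++++++++++++++++++++++++++++++++++++++++++++++++++++++++++++++++++
235 +++++++++++++++++++++++++++++++++++++++++++++++++++++++++++++++++++++++++++
236 +++++++++++++++++++++++++++++++++++++++++++++++++++++++++++++++++++++++++++
237 +++++++++++++++++++++++++++++++++++++++++++++++++++++++++++++++++++++++++++
```

```bash
python3 -c "
from cell import robot
print(robot.job_done())"
```

```text
the job is handed in; nothing more can be done
None
```

I handed the job in at about 55 s: the cup stands empty, upright and released on the board, and all six balls left it over the bottom tray. Only some of them show in the last picture, the rest being hidden under the middle tray.

It did not go cleanly:
- **First pour:** it slipped off the front edge. Three balls ended up on the board, and I put them back in the cup with the gripper.
- **Second pour:** the cup fell out of too light a grip. It landed upright with the balls still in it.
- **Final pour:** the lip rested on the edge first. I then tipped the cup by driving it forward until it should have met the middle tray's front, so the lip may not have stayed as low as asked.

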